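Refit the selector knobs of a washer console under its security bar

TASK

On the service counter, push the security bar round on its pivot, out to the robot's left and nearly to its stop, so that all the shafts can be reached. Lift the grey transport caps off all the shafts into the aluminium tray, press every loose black knob fully home on a shaft of its own, turning it slowly until it drops over the D-shaft (any knob fits any shaft; a shaft may stay bare), and then push the bar back until it lies straight over the row of knobs, in line with the console. Leave the other things on the counter alone.

Things in the scene. Friction and masses are not known exactly. Their poses are not given: they have to be found in the camera images.
- bar (a joint): swing angle of the security bar, rad: 0 = straight over the row of shafts, in line with the console; positive = swung out to the robot's left; stops at 1.1 and -0.5. It has friction and stays where it is left; about 2 N near its free end moves it. Over knobs that are fully home it passes with 6 mm to spare; a knob not home stands up to 22 mm higher and blocks it
- bar_pivot (a point): on the bar's vertical pivot axis at the console's far end, at mid-height of the bar; stays in place; its post is 30 mm thick. The bar is an aluminium box section 40 mm wide, its underside 102 mm and its top 126 mm above the counter
- bar_end (a point): middle of the bar's black-capped free end, 330 mm from bar_pivot, at mid-height of the bar (114 mm above the counter); its x axis points along the bar towards the pivot
- console: white washer control console fixed to the counter, face up, 380 x 120 x 40 mm; its x axis runs along its length towards the bar's pivot, which is at x = 170 mm. Origin at counter height; the console spans x from -175 to 205 mm, y from -60 to 60 mm
- shaft_a (a point): foot of the farthest brass D-shaft, on its axis, on the console's top face (40 mm above the counter). Upright, 16 mm thick, 22 mm tall, 1.5 mm bevel on top, a flat 4.5 mm from the axis along its height. The flat faces the console's +x give or take 0.45 rad, each differently; this point's axes are the console's and do not show it: turn the knob to find it. Shafts are 95 mm apart
- shaft_b (a point): foot of the middle brass D-shaft, on its axis, on the console's top face (40 mm above the counter). Upright, 16 mm thick, 22 mm tall, 1.5 mm bevel on top, a flat 4.5 mm from the axis along its height. The flat faces the console's +x give or take 0.45 rad, each differently; this point's axes are the console's and do not show it: turn the knob to find it. Shafts are 95 mm apart
- shaft_c (a point): foot of the nearest brass D-shaft, on its axis, on the console's top face (40 mm above the counter). Upright, 16 mm thick, 22 mm tall, 1.5 mm bevel on top, a flat 4.5 mm from the axis along its height. The flat faces the console's +x give or take 0.45 rad, each differently; this point's axes are the console's and do not show it: turn the knob to find it. Shafts are 95 mm apart
- knob1: black selector knob, about 70 g, one of 2 or 3 alike (None if absent). Origin on its axis at the underside, z up. Drum 60 mm across, 24.5 mm high; on it a finger grip 20 mm wide (along y), x from -27 to 24 mm, up to 56 mm above the underside, white pointer line towards +x. D bore from below, 18.5 mm wide, 23.5 mm deep, its flat on the +x side 5.75 mm from the axis; it drops on when within 0.15 rad
- knob2: black selector knob, about 70 g, one of 2 or 3 alike (None if absent). Origin on its axis at the underside, z up. Drum 60 mm across, 24.5 mm high; on it a finger grip 20 mm wide (along y), x from -27 to 24 mm, up to 56 mm above the underside, white pointer line towards +x. D bore from below, 18.5 mm wide, 23.5 mm deep, its flat on the +x side 5.75 mm from the axis; it drops on when within 0.15 rad
- knob3: black selector knob, about 70 g, one of 2 or 3 alike (None if absent). Origin on its axis at the underside, z up. Drum 60 mm across, 24.5 mm high; on it a finger grip 20 mm wide (along y), x from -27 to 24 mm, up to 56 mm above the underside, white pointer line towards +x. D bore from below, 18.5 mm wide, 23.5 mm deep, its flat on the +x side 5.75 mm from the axis; it drops on when within 0.15 rad
- cap_a: grey plastic transport cap, 32 mm across and 45 mm tall, about 30 g, put loosely over a shaft with its open end down; origin on its axis at the open underside, z up. Round bore 21 mm wide and 30 mm deep: lift it 25 mm to clear the shaft. At the start it stands on the console's face
- cap_b: grey plastic transport cap, 32 mm across and 45 mm tall, about 30 g, put loosely over a shaft with its open end down; origin on its axis at the open underside, z up. Round bore 21 mm wide and 30 mm deep: lift it 25 mm to clear the shaft. At the start it stands on the console's face
- cap_c: grey plastic transport cap, 32 mm across and 45 mm tall, about 30 g, put loosely over a shaft with its open end down; origin on its axis at the open underside, z up. Round bore 21 mm wide and 30 mm deep: lift it 25 mm to clear the shaft. At the start it stands on the console's face
- cap_tray: low open aluminium tray fixed to the robot's right, 220 (its x) x 140 (its y) x 35 mm tall, walls and floor 5 mm; origin at the centre of its underside
- screwdriver: screwdriver lying to the left; a bystander, leave it alone
- lint_brush: wooden-handled brush lying left of the console; a bystander, leave it alone
- token_tray: open grey tray of tokens, 130 x 170 x 40 mm, left of the console; a bystander, leave it alone
- jar: glass jar, 80 mm wide, 100 mm tall; a bystander, leave it alone

How it is judged (in metres and radians):
On the way, in this order (a step that is already met when the one before it is completed fails the run):
1. the bar is swung out to the left, clear of all the shafts (0.8 rad or more) (value of joint bar above 0.8 rad), for 0.2 s.
2. every knob present is home on a shaft (((horizontal distance between knob1 and shaft_a below 0.005 m and z of knob1 in the frame of shaft_a below 0.005 m) or (horizontal distance between knob1 and shaft_b below 0.005 m and z of knob1 in the frame of shaft_b below 0.005 m) or (horizontal distance between knob1 and shaft_c below 0.005 m and z of knob1 in the frame of shaft_c below 0.005 m)) and angle between each of knob1, knob2, knob3's own z axis and vertical below 0.08 rad and ((horizontal distance between knob2 and shaft_a below 0.005 m and z of knob2 in the frame of shaft_a below 0.005 m) or (horizontal distance between knob2 and shaft_b below 0.005 m and z of knob2 in the frame of shaft_b below 0.005 m) or (horizontal distance between knob2 and shaft_c below 0.005 m and z of knob2 in the frame of shaft_c below 0.005 m)) and ((horizontal distance between knob3 and shaft_a below 0.005 m and z of knob3 in the frame of shaft_a below 0.005 m) or (horizontal distance between knob3 and shaft_b below 0.005 m and z of knob3 in the frame of shaft_b below 0.005 m) or (horizontal distance between knob3 and shaft_c below 0.005 m and z of knob3 in the frame of shaft_c below 0.005 m))), for 0.3 s.
At the end, for the whole second after the job is handed in: all caps lie in the tray, every knob present is home on a shaft (within 5 mm of its axis, underside within 5 mm of the console's face, upright) and the bar rests within 0.07 rad of straight over the row (all of step 2 and x of cap_a in the frame of cap_tray between -0.11 and 0.11 m and y of cap_a in the frame of cap_tray between -0.07 and 0.07 m and z of each of cap_a, cap_b, cap_c in the frame of cap_tray below 0.035 m and x of cap_b in the frame of cap_tray between -0.11 and 0.11 m and y of cap_b in the frame of cap_tray between -0.07 and 0.07 m and x of cap_c in the frame of cap_tray between -0.11 and 0.11 m and y of cap_c in the frame of cap_tray between -0.07 and 0.07 m and value of joint bar between -0.07 and 0.07 rad and velocity of joint bar between -0.03 and 0.03 rad/s and linear speed of each of knob1, knob2, knob3, cap_a, cap_b, cap_c below 0.02 m/s); the robot touches nothing.
It fails at once if one of the bystanders is knocked more than 50 mm from its place (distance of any of screwdriver, lint_brush, token_tray, jar from where it was at the start of the episode above 0.05 m).
Of knob1, knob2, knob3 only 2 to 3 are there at a start; the rules pass over those that are not, and their reading is None.
At some moment in a run one of knob1, knob2, knob3 may be knocked a few centimetres aside while the robot is not near it.
It also fails if it takes over 210 s, if anything falls off the work surface, if the arm or the gripper's body presses on something with over 40 N, if the wrist force passes 120 N, or if a joint passes its speed limit or range.

ROBOT

A 6-joint arm with a two-finger parallel gripper is mounted at the origin on the work surface. World frame = base frame: x ahead of the robot, y to its left, z up, the work surface at z = 0. Lengths are in m, angles in degrees, forces in N, time in s.
With the tool pointing down it reaches from about 0.3 to 0.75 m from the base axis. Payload 8.5 kg.
Tool frame: the origin (TCP) lies between the finger pads; the fingertips stand 17 mm ahead of it and the grasp point (between the pads) lies 2 mm behind it; z points along the fingers, y is the direction in which the jaws open and shut (so a half turn about z gives the same grasp; the last joint's range is limited). The gripper opens to 85 mm and grips with 20 to 120 N. Pads are 22 mm wide; open, the fingers measure 114 mm over their backs; the gripper's body (76 mm by 85 mm) begins 54 mm behind the grasp point. The pads swing forward as they close: fully open they stand 13 mm farther back than shut.
Start: joints at [59.456, 21.807, 74.336, -0, 83.858, -12.336], TCP at [0.172, 0.522, 0.248] pointing down, gripper open.
Joint ranges: [-178.18, 178.18], [-50.72, 133.34], [12.68, 142.11], [-81.47, 261.47], [9.98, 163.14], [-165.26, 165.26]. Speed limits (degrees/s): [136.94, 136.94, 180, 180, 180, 180].

INTERFACE

Orientations are given as a 3x3 rotation matrix whose columns are the frame's x, y, z axes.
In Python, from rig import readout, eyes, env gives the robot as it stands.
- The arm moves only by the tool arm_command, never from a script. Its argument "rows" is text: rows parted by semicolons, each of 7 numbers parted by spaces: the closure, from 0 (fully open) to 1 (shut), then the shift along the tool's x, y, z in mm, then the turn, a rotation vector about the tool's x, y, z in degrees. In form: grip dx dy dz rx ry rz; .... A call has 1 to 5 rows; each row shifts and turns the commanded pose from where the row before left it, along the tool's axes as they then stand; what a row does not reach is not made up. A row lasts 1/12 s, in which the tool goes at most 41.7 mm and 7.16 degrees, less where a joint would pass 70% of its speed; a pose out of reach is approached as far as the arm can. A call with a gripper value outside its range is refused whole. The fingers move at their own pace and stop on an object; "squeeze" is the grip in N (left out, the last holds). Time passes only in rows, so rows that do not move let the fingers close. It gives the time, the measured TCP pose, the force and the opening at its end, in the units of the state.
- readout.observe(): the state, without advancing time (a new reading comes with each control period).
- eyes.get_image(name): name is "scene" or "top"; returns the picture (400x640x3 uint8, red, green, blue); there is no depth.
- eyes.camera_model(name): a dict with "mtx" (3x3 intrinsics, pixels), "k1" (the pictures are not rectified: a ray, as slopes to the right and down, at radius r is drawn at 1 + k1 r^2 times it, then the intrinsics apply), "view" (4x4, takes a point from world to camera coordinates). Camera axes: x right, y up, looking along -z (the intrinsics and any distortion apply to the point x, -y, -z); pixel columns grow to the right and rows downward; lengths in m; the calibration is good to about 2 mm. A picture is of the moment at which its call begins. camera_model takes no time and is no camera call.
- env.close_job(): hands the job in, once; it reports no verdict.
The state is a dict: "time_s": time; "q": joint angles; "qvel": joint speeds; "joint_efforts": joint torques, N m; "position": TCP position; "tool_rot": TCP orientation; "ft_force": force on the tool from outside, world axes, zero at the start; "wrist_torque": the same for the moment, N m; "grip_width": finger opening in m.
Only numpy, scipy, OpenCV 4.12 (cv2) and the standard library are available. Lean on these libraries where they do the work, as an engineer would, in place of code of your own. Each camera call takes 0.05 s, during which the arm holds its last target. There are 200 camera calls.

## Working session

There is one attempt and no reset: what is moved stays moved. The work goes in short steps, Python scripts to look and compute and a tool call to move; the robot and the scene stay as the last step left them, time stands still between calls to the robot, and variables do not carry over. Pictures are saved under pics/ and viewed, about 12 in all and at most 16, crops included, and the job is handed in when it is done.

Besides the shell and the picture viewer there is one more tool, called as name(argument=value, ...) on one line, values as JSON. arm_command: Moves the arm, as the interface text tells. Its arguments: {"type":"object","properties":{"rows":{"type":"string"},"squeeze":{"type":"number"}},"required":["rows"]}

```bash
ls; mkdir -p pics
cat > h.py <<'E'
import numpy as np, cv2
from rig import readout, eyes, env
def snap(n,f=None):
    im=eyes.get_image(n)
    if f: cv2.imwrite('pics/'+f,im[:,:,::-1])
    return im
def ray(cam,u,v):
    m=eyes.camera_model(cam);K=np.array(m['mtx']);V=np.array(m['view']);k=m['k1']
    xd=(u-K[0,2])/K[0,0];yd=(v-K[1,2])/K[1,1];x,y=xd,yd
    for _ in range(20):
        s=1+k*(x*x+y*y);x,y=xd/s,yd/s
    R=V[:3,:3];c=-R.T@V[:3,3];d=R.T@np.array([x,-y,-1.]);return c,d/np.linalg.norm(d)
def onz(cam,u,v,z):
    c,d=ray(cam,u,v);return c+d*(z-c[2])/d[2]
def tri(a,ua,b,ub):
    c1,d1=ray(a,*ua);c2,d2=ray(b,*ub)
    t=np.linalg.lstsq(np.c_[d1,-d2],c2-c1,rcond=None)[0]
    p,q=c1+t[0]*d1,c2+t[1]*d2;return (p+q)/2,np.linalg.norm(p-q)
def proj(cam,P):
    m=eyes.camera_model(cam);K=np.array(m['mtx']);V=np.array(m['view']);k=m['k1']
    p=V[:3,:3]@np.array(P)+V[:3,3];x,y=p[0]/-p[2],-p[1]/-p[2];s=1+k*(x*x+y*y)
    return np.array([K[0,0]*x*s+K[0,2],K[1,1]*y*s+K[1,2]])
E
python3 - <<'E'
from h import *
snap('scene','s1.png');snap('top','t1.png')
for n in('scene','top'):
    m=eyes.camera_model(n);c,d=ray(n,320,200);print(n,m['mtx'],m['k1'],c.round(3),d.round(3))
s=readout.observe();print({k:np.round(v,3).tolist() for k,v in s.items()})
E
```

```text
pics
scene [[519.20847477   0.         316.78124286]
 [  0.         519.20847477 198.44325685]
 [  0.           0.           1.        ]] -0.13279149350298405 [1.315 0.869 1.003] [-0.507 -0.582 -0.635]
top [[453.8199308    0.         316.56916327]
 [  0.         453.8199308  196.87854309]
 [  0.           0.           1.        ]] -0.08662865138123992 [0.383 0.025 1.429] [ 0.134 -0.023 -0.991]
{'time_s': 0.1, 'q': [59.457, 21.84, 74.381, 0.0, 83.856, -12.334], 'qvel': [0.034, -0.094, -0.139, 0.056, 0.088, 0.063], 'joint_efforts': [0.004, -44.922, -23.166, -0.0, 0.004, -0.0], 'position': [0.172, 0.522, 0.248], 'tool_rot': [[-0.95, 0.312, -0.001], [0.312, 0.95, -0.001], [0.0, -0.001, -1.0]], 'ft_force': [0.714, 0.169, -0.255], 'wrist_torque': [-0.027, -0.004, 0.043], 'grip_width': 0.085}
```

View pics/s1.png

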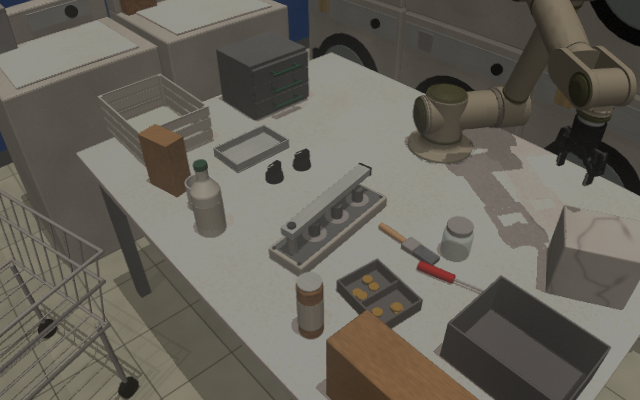

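View pics/t1.png

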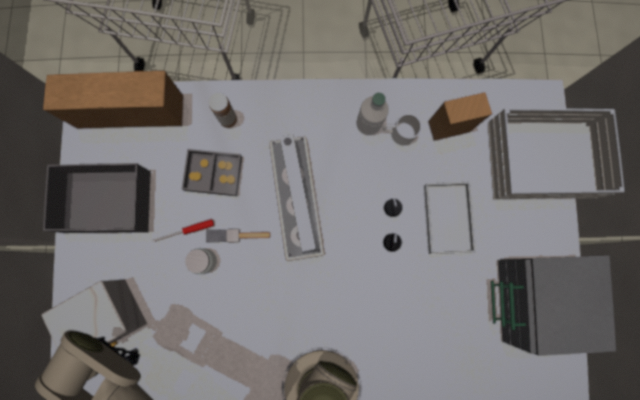

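Run:
```python
from h import *
im=cv2.imread('pics/t1.png')
def up(c,s): 
    c=cv2.resize(c,None,fx=s,fy=s,interpolation=cv2.INTER_CUBIC); return cv2.convertScaleAbs(c,alpha=1.5)
a=up(im[125:270,260:330],4); b=up(im[125:270,365:485],4)
cv2.imwrite('pics/c1.png',np.hstack([a,b]))
im=cv2.imread('pics/s1.png'); cv2.imwrite('pics/c2.png',up(im[130:275,205:395],4))
```

```text
(no output)
```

View pics/c1.png

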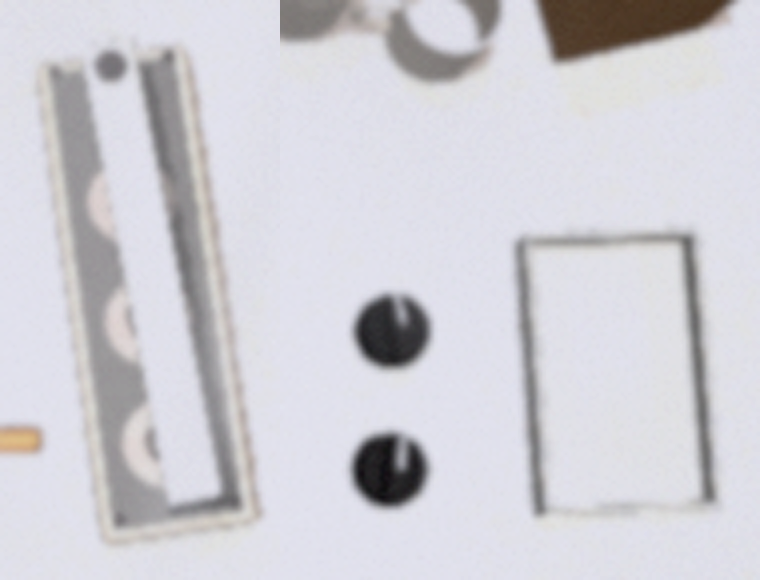

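View pics/c2.png

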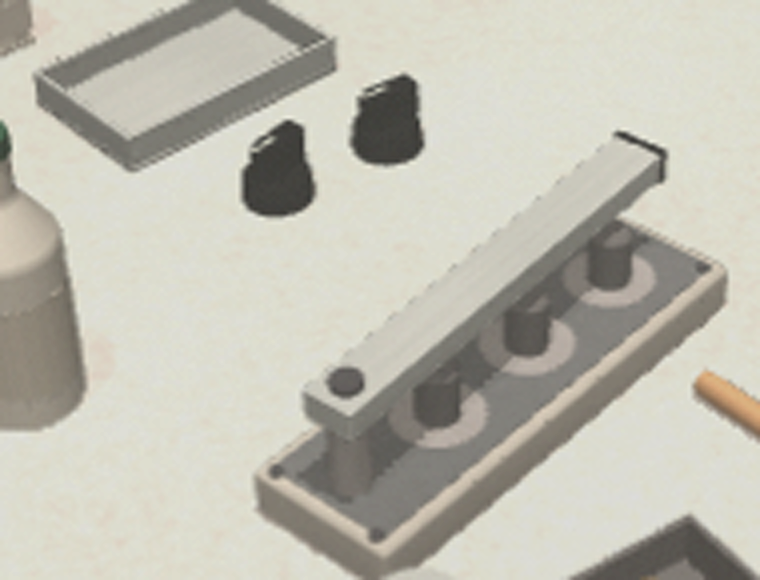

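Run:
```python
from h import *
def T(p,o): return p[0]/4+o[0]-.375,p[1]/4+o[1]-.375
def S(p): return T(p,(205,130))
L=(260,125);R=(295,125)
con=[onz('top',*T(p,L),.04)[:2] for p in((105,540),(258,517),(40,62),(182,45))]
print('console top',np.round(con,4).tolist())
c2=[onz('scene',*S(p),.04)[:2] for p in((728,265),(255,483),(380,555))] # near-left?, far.. 
print('scene corners',np.round(c2,4).tolist())
print('pivot',onz('top',*T((110,66),L),.126),onz('scene',*S((346,381)),.126))
print('barend',onz('top',*T((197,502),L),.126),onz('scene',*S((641,143)),.126))
# cap feet white disc centres? cap bottoms visible in scene
for p in((437,415),(528,343),(608,278)): print('cap',onz('scene',*S((p[0],p[1])),.045)[:2].round(4))
for p in((610,240),(527,308),(440,382)): print('captop',onz('scene',*S(p),.085)[:2].round(4))
tr=[onz('top',*T(p,R),.035)[:2] for p in((517,238),(693,234),(537,515),(715,503))]
print('tray',np.round(tr,4).tolist(),np.mean(tr,0))
for p in((391,330),(389,469)): print('knob',onz('top',*T(p,R),.02)[:2].round(4))
for p,q in(((400,310),(408,320)),((403,438),(401,470))): print(onz('top',*T(p,R),.05)[:2],onz('top',*T(q,R),.05)[:2])
t=cv2.imread('pics/t1.png');s=cv2.imread('pics/s1.png')
for n,im,(x0,x1,y0,y1) in(('top',t,(370,420,190,260)),('scene',s,(255,320,140,190))):
    m=(im[y0:y1,x0:x1].max(2)<75).astype(np.uint8)
    k,l,st,ce=cv2.connectedComponentsWithStats(m)
    for i in range(1,k):
        if st[i,4]>80: print(n,st[i]+[x0,y0,0,0,0],ce[i]+[x0,y0])
```

```text
console top [[0.3898, 0.1003], [0.4053, -0.0162], [0.7637, 0.1488], [0.7759, 0.0368]]
scene corners [[0.3885, 0.1038], [0.7845, 0.0505], [0.7646, 0.1546]]
pivot [0.73624928 0.08945835 0.126     ] [0.73419706 0.08964138 0.126     ]
barend [0.41527123 0.02974075 0.126     ] [0.41444885 0.03417073 0.126     ]
cap [0.6565 0.0854]
cap [0.5609 0.0726]
cap [0.4689 0.0592]
captop [0.4732 0.0636]
captop [0.5681 0.0788]
captop [0.6618 0.0955]
tray [[0.617, -0.3339], [0.6184, -0.4754], [0.4007, -0.3391], [0.4067, -0.4798]] [ 0.51069153 -0.40703698]
knob [ 0.5476 -0.234 ]
knob [ 0.4389 -0.2282]
[ 0.55950272 -0.23607549] [ 0.55165076 -0.2419623 ]
[ 0.46104204 -0.23447421] [ 0.4367353 -0.2320025]
top [384 200  18  17 220] [392.40909091 207.91363636]
top [383 234  18  17 223] [391.56950673 242.47982063]
scene [293 149  18  22 293] [301.69624573 160.66894198]
scene [266 160  18  24 307] [274.36807818 173.05863192]
```

```bash
cat >> h.py <<'E'
def plan(wps,yaw=None,step=40):
    """yaw (deg, of tool x in world) first, then waypoints; prints deltas per row in tool axes"""
    s=readout.observe();p=np.array(s['position']);R=np.array(s['tool_rot'])
    y0=np.degrees(np.arctan2(R[1,0],R[0,0]))
    print('t',round(s['time_s'],2),'pos',p.round(4),'yaw',round(y0,2),'F',np.round(s['ft_force'],1),'w',round(s['grip_width'],4),'zaxis',R[:,2].round(3))
    y=y0
    if yaw is not None:
        d=(yaw-y0+180)%360-180; n=int(np.ceil(abs(d)/7)) or 1; print(f'rot rz {-d:.2f} = {n} x {-d/n:.2f}'); y=yaw
    c,sn=np.cos(np.radians(y)),np.sin(np.radians(y))
    R=np.array([[c,sn,0],[sn,-c,0],[0,0,-1]])
    for w in wps:
        d=R.T@(np.array(w)-p)*1000;n=int(np.ceil(np.linalg.norm(d)/step));print(w,'d',d.round(1),f'= {n} x',(d/max(n,1)).round(1));p=np.array(w)
E
python3 - <<'E'
from h import *
plan([(.43,-.06,.25),(.43,-.06,.122)],yaw=188)
E
```

```text
t 0.1 pos [0.1717 0.5223 0.2477] yaw 161.79 F [ 0.7  0.2 -0.3] w 0.0852 zaxis [-0.001 -0.001 -1.   ]
rot rz -26.21 = 4 x -6.55
(0.43, -0.06, 0.25) d [-174.7 -612.5   -2.3] = 16 x [-10.9 -38.3  -0.1]
(0.43, -0.06, 0.122) d [  0.   0. 128.] = 4 x [ 0.  0. 32.]
```

arm_command(rows="1 0 0 0 0 0 -6.5; 1 0 0 0 0 0 -6.5; 1 0 0 0 0 0 -6.5; 1 0 0 0 0 0 -6.5; 1 -11 -38 0 0 0 0", squeeze=40)

```text
time_s: 0.52
position: [0.1867, 0.4889, 0.2474]
tool_rot: [[-0.989, -0.145, -0.001], [-0.145, 0.989, 0.001], [0.001, 0.001, -1.0]]
ft_force: [1.4, 0.9, 0.5]
grip_width: 0.0253
```

arm_command(rows="1 -11 -38 0 0 0 0; 1 -11 -38 0 0 0 0; 1 -11 -38 0 0 0 0; 1 -11 -38 0 0 0 0; 1 -11 -38 0 0 0 0")

```text
time_s: 0.93
position: [0.2682, 0.3038, 0.2481]
tool_rot: [[-0.991, -0.136, -0.0], [-0.136, 0.991, -0.0], [0.0, -0.0, -1.0]]
ft_force: [1.6, 1.3, 0.1]
grip_width: -0.0
```

arm_command(rows="1 -11 -38 0 0 0 0; 1 -11 -38 0 0 0 0; 1 -11 -38 0 0 0 0; 1 -11 -38 0 0 0 0; 1 -11 -38 0 0 0 0")

```text
time_s: 1.35
position: [0.3485, 0.1228, 0.2483]
tool_rot: [[-0.991, -0.136, 0.0], [-0.136, 0.991, 0.0], [-0.0, 0.0, -1.0]]
ft_force: [0.7, 0.8, 0.1]
grip_width: 0.0
```

arm_command(rows="1 -11 -38 0 0 0 0; 1 -11 -38 0 0 0 0; 1 -11 -38 0 0 0 0; 1 -11 -38 0 0 0 0; 1 -11 -38 0 0 0 0")

```text
time_s: 1.77
position: [0.4288, -0.0582, 0.2482]
tool_rot: [[-0.991, -0.135, -0.0], [-0.135, 0.991, 0.0], [0.0, 0.0, -1.0]]
ft_force: [0.5, 0.9, -0.3]
grip_width: 0.0002
```

Run:
```python
from h import *
w=[(.4288,-.0582,.122)]
for f in(-.1,.2,.45,.7,.9,1.05):
    a=np.radians(187.8)-f;u=np.array([np.cos(a),np.sin(a)]);n=np.array([np.sin(a),-np.cos(a)])
    q=np.array([.736,.089])+.29*u-.035*n; w.append((*q.round(4),.122))
plan(w,step=30)
```

```text
t 1.77 pos [ 0.4288 -0.0582  0.2482] yaw -172.24 F [ 0.5  0.9 -0.3] w 0.0002 zaxis [-0.  0. -1.]
(0.4288, -0.0582, 0.122) d [  0.   -0.  126.2] = 5 x [ 0.  -0.  25.2]
(np.float64(0.4622), np.float64(-0.0129), 0.122) d [-39.2  40.4   0. ] = 2 x [-19.6  20.2   0. ]
(np.float64(0.4444), np.float64(0.0726), 0.122) d [ 6.1 87.1  0. ] = 3 x [ 2. 29.  0.]
(np.float64(0.4494), np.float64(0.1452), 0.122) d [-14.8  71.3   0. ] = 3 x [-4.9 23.8  0. ]
(np.float64(0.4722), np.float64(0.2144), 0.122) d [-31.9  65.5   0. ] = 3 x [-10.6  21.8   0. ]
(np.float64(0.5024), np.float64(0.2643), 0.122) d [-36.7  45.4   0. ] = 2 x [-18.3  22.7   0. ]
(np.float64(0.5312), np.float64(0.2973), 0.122) d [-33.   28.8   0. ] = 2 x [-16.5  14.4   0. ]
```

arm_command(rows="1 0 0 25 0 0 0; 1 0 0 25 0 0 0; 1 0 0 25 0 0 0; 1 0 0 25 0 0 0; 1 0 0 26 0 0 0")

```text
time_s: 2.18
position: [0.4285, -0.0561, 0.1212]
tool_rot: [[-0.991, -0.135, 0.0], [-0.135, 0.991, -0.0], [-0.0, -0.0, -1.0]]
ft_force: [0.7, 0.2, -0.1]
grip_width: 0.0001
```

arm_command(rows="1 -20 20 0 0 0 0; 1 -20 20 0 0 0 0; 1 2 15 0 0 0 0; 1 1 15 0 0 0 0; 1 1 15 0 0 0 0")

```text
time_s: 2.6
position: [0.4532, 0.0335, 0.1221]
tool_rot: [[-0.991, -0.136, 0.001], [-0.136, 0.991, -0.001], [-0.001, -0.001, -1.0]]
ft_force: [1.5, -3.3, -0.6]
grip_width: 0.0002
```

arm_command(rows="1 1 14 0 0 0 0; 1 1 14 0 0 0 0; 1 1 14 0 0 0 0; 1 -2 12 0 0 0 0; 1 -2 12 0 0 0 0")

```text
time_s: 3.02
position: [0.4448, 0.0989, 0.1223]
tool_rot: [[-0.991, -0.136, 0.0], [-0.136, 0.991, -0.001], [0.0, -0.001, -1.0]]
ft_force: [1.7, -2.7, 0.4]
grip_width: 0.0002
```

arm_command(rows="1 -2 12 0 0 0 0; 1 -3 12 0 0 0 0; 1 -3 12 0 0 0 0; 1 -3 11 0 0 0 0; 1 -6 13 0 0 0 0")

```text
time_s: 3.43
position: [0.4533, 0.1606, 0.1222]
tool_rot: [[-0.991, -0.135, -0.001], [-0.135, 0.991, -0.001], [0.001, -0.001, -1.0]]
ft_force: [0.2, -1.9, 0.5]
grip_width: 0.0001
```

arm_command(rows="1 -6 12 0 0 0 0; 1 -6 12 0 0 0 0; 1 -6 12 0 0 0 0; 1 -7 12 0 0 0 0; 1 -9 11 0 0 0 0")

```text
time_s: 3.85
position: [0.4788, 0.2242, 0.122]
tool_rot: [[-0.991, -0.136, -0.002], [-0.136, 0.991, -0.001], [0.002, -0.0, -1.0]]
ft_force: [-1.6, -1.7, 0.8]
grip_width: -0.0003
```

arm_command(rows="1 -9 11 0 0 0 0; 1 -9 11 0 0 0 0; 1 -9 11 0 0 0 0; 1 -8 8 0 0 0 0; 1 -8 7 0 0 0 0")

```text
time_s: 4.27
position: [0.5153, 0.2775, 0.1219]
tool_rot: [[-0.991, -0.136, -0.001], [-0.136, 0.991, -0.001], [0.001, -0.001, -1.0]]
ft_force: [0.2, -2.8, 0.2]
grip_width: 0.0
```

arm_command(rows="1 -8 7 0 0 0 0; 1 -8 7 0 0 0 0; 1 0 0 0 0 0 0; 1 0 0 0 0 0 0; 1 0 -10 0 0 0 0")

```text
time_s: 4.68
position: [0.5299, 0.2836, 0.1221]
tool_rot: [[-0.991, -0.137, -0.001], [-0.137, 0.991, 0.0], [0.001, 0.0, -1.0]]
ft_force: [-0.6, 1.1, 0.2]
grip_width: 0.0001
```

Run:
```python
from h import *
snap('scene','s2.png');snap('top','t2.png')
def up(im,s): return cv2.convertScaleAbs(cv2.resize(im,None,fx=s,fy=s,interpolation=cv2.INTER_CUBIC),alpha=1.5)
t=cv2.imread('pics/t2.png');s=cv2.imread('pics/s2.png')
cv2.imwrite('pics/c3.png',np.vstack([up(t[125:265,200:330],4)[:, :520],np.zeros((4,520,3),np.uint8)]))
cv2.imwrite('pics/c4.png',up(s[150:280,250:400],4))
plan([])
```

```text
t 4.78 pos [0.5305 0.2815 0.1223] yaw -172.27 F [ 0.2  0.2 -0.6] w -0.0 zaxis [-0. -0. -1.]
```

View pics/c3.png

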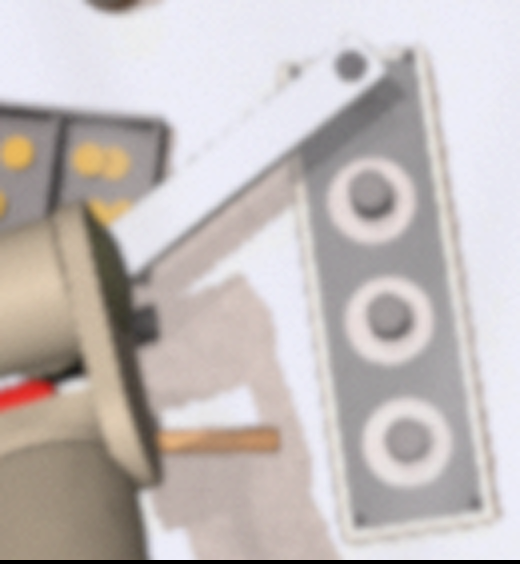

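View pics/c4.png

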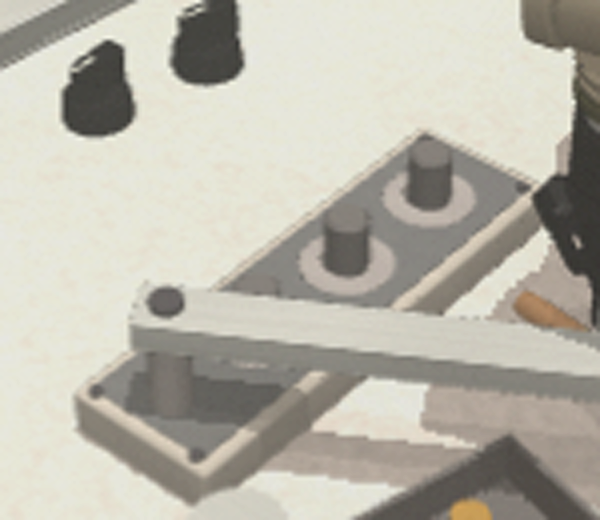

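```bash
cat > disc.py <<'E'
from h import *
def disc(cam,im,c,r=14,dz=.04):
    g=cv2.cvtColor(im,cv2.COLOR_BGR2GRAY);g=cv2.resize(g,None,fx=4,fy=4,interpolation=cv2.INTER_CUBIC)
    x,y=int(c[0]*4),int(c[1]*4);sub=g[y-r*4:y+r*4,x-r*4:x+r*4]
    t,m=cv2.threshold(sub,0,255,cv2.THRESH_OTSU)
    cs,_=cv2.findContours(m,cv2.RETR_EXTERNAL,cv2.CHAIN_APPROX_NONE)
    best=[k for k in cs if cv2.contourArea(k)>1200 and cv2.pointPolygonTest(cv2.convexHull(k),(r*4,r*4),False)>0]
    for k in best:
        e=cv2.fitEllipse(cv2.convexHull(k));u=((e[0][0]+x-r*4)/4-.375,(e[0][1]+y-r*4)/4-.375)
        print(cam,t,np.round(u,2),np.round(np.array(e[1])/4,1),onz(cam,*u,dz)[:2].round(4))
E
python3 - <<'E'
from disc import *
t=cv2.imread('pics/t2.png');s=cv2.imread('pics/s2.png')
for c in((293,175),(297.2,205),(301.8,235.2)): disc('top',t,c,13)
for c in((337,214.5),(357.5,199)): disc('scene',s,c,13)
P=np.array([onz('top',u/4+200-.375,v/4+125-.375,.085)[:2] for u,v in((373,193),(390,315),(407,438))]);print(P)
P=np.array([onz('scene',u/4+250-.375,v/4+150-.375,.085)[:2] for u,v in((349,218),(431,152))]);print(P)
print('bar', onz('top',350/4+200-.375,66/4+125-.375,.126),onz('top',135/4+200-.375,258/4+125-.375,.114),)
E
```

```text
top 120.0 [292.42 174.76] [21.9 22.4] [0.6515 0.0779]
top 124.0 [296.82 204.7 ] [22.2 22.5] [0.5573 0.0652]
top 127.0 [301.37 235.22] [22.4 22.6] [0.4631 0.0523]
scene 101.0 [336.23 215.35] [16.  24.3] [0.5577 0.0677]
scene 101.0 [356.75 199.04] [14.7 23.4] [0.464 0.055]
[[0.64852813 0.07479469]
 [0.55566144 0.06295331]
 [0.46376377 0.0513869 ]]
[[0.55980651 0.07187967]
 [0.46613907 0.05749667]]
bar [0.73624928 0.08945835 0.126     ] [0.59686465 0.24894583 0.114     ]
```

Run:
```python
from h import *
plan([(.5305,.2815,.18),(.4635,.0535,.18),(.4635,.0535,.074),(.4635,.0535,.17),(.450,-.407,.17),(.450,-.407,.055),(.450,-.407,.17),(.5575,.0665,.17),(.5575,.0665,.074)],yaw=188)
```

```text
t 4.78 pos [0.5305 0.2815 0.1223] yaw -172.27 F [ 0.2  0.2 -0.6] w -0.0 zaxis [-0. -0. -1.]
rot rz -0.27 = 1 x -0.27
(0.5305, 0.2815, 0.18) d [ -0.    0.  -57.7] = 2 x [ -0.    0.  -28.8]
(0.4635, 0.0535, 0.18) d [  98.1 -216.5    0. ] = 6 x [ 16.3 -36.1   0. ]
(0.4635, 0.0535, 0.074) d [  0.   0. 106.] = 3 x [ 0.   0.  35.3]
(0.4635, 0.0535, 0.17) d [  0.   0. -96.] = 3 x [  0.   0. -32.]
(0.45, -0.407, 0.17) d [  77.5 -454.1    0. ] = 12 x [  6.5 -37.8   0. ]
(0.45, -0.407, 0.055) d [  0.   0. 115.] = 3 x [ 0.   0.  38.3]
(0.45, -0.407, 0.17) d [   0.    0. -115.] = 3 x [  0.    0.  -38.3]
(0.5575, 0.0665, 0.17) d [-172.4  453.9    0. ] = 13 x [-13.3  34.9   0. ]
(0.5575, 0.0665, 0.074) d [ 0.  0. 96.] = 3 x [ 0.  0. 32.]
```

arm_command(rows="1 0 0 -29 0 0 0; 0.4 0 0 -29 0 0 0; 0.4 16 -36 0 0 0 0; 0.4 16 -36 0 0 0 0; 0.4 16 -36 0 0 0 0")

```text
time_s: 5.2
position: [0.4968, 0.168, 0.1807]
tool_rot: [[-0.991, -0.136, 0.001], [-0.136, 0.991, 0.0], [-0.001, -0.0, -1.0]]
ft_force: [1.2, -0.2, 0.4]
grip_width: 0.0483
```

arm_command(rows="0.3 16 -36 0 0 0 0; 0.3 17 -36 0 0 0 0; 0.3 17 -36 0 0 0 0; 0.3 0 0 30 0 0 0; 0.3 0 0 20 0 0 0")

```text
time_s: 5.62
position: [0.4621, 0.0533, 0.13]
tool_rot: [[-0.991, -0.131, 0.002], [-0.131, 0.991, -0.0], [-0.002, -0.0, -1.0]]
ft_force: [-0.4, 0.0, -0.5]
grip_width: 0.0599
```

arm_command(rows="0.3 0 0 20 0 0 0; 0.3 0 0 20 0 0 0; 0.3 0 0 16 0 0 0; 0.3 0 0 0 0 0 0; 0.3 0 0 0 0 0 0")

```text
time_s: 6.03
position: [0.4625, 0.0554, 0.0744]
tool_rot: [[-0.991, -0.135, -0.001], [-0.135, 0.991, 0.0], [0.001, 0.0, -1.0]]
ft_force: [1.2, 0.3, 1.2]
grip_width: 0.0598
```

arm_command(rows="1 0 0 0 0 0 0; 1 0 0 0 0 0 0; 1 0 0 0 0 0 0; 1 0 0 0 0 0 0; 1 0 0 0 0 0 0", squeeze=30)

```text
time_s: 6.45
position: [0.4634, 0.0555, 0.0754]
tool_rot: [[-0.991, -0.136, 0.002], [-0.136, 0.991, -0.0], [-0.002, -0.001, -1.0]]
ft_force: [-1.3, -0.1, 7.0]
grip_width: 0.0309
```

arm_command(rows="1 0 0 -10 0 0 0; 1 0 0 -15 0 0 0; 1 0 0 -35 0 0 0; 1 0 0 -36 0 0 0; 1 6.5 -38 0 0 0 0")

```text
time_s: 6.87
position: [0.4637, 0.0202, 0.1764]
tool_rot: [[-0.99, -0.142, 0.011], [-0.142, 0.99, -0.001], [-0.011, -0.002, -1.0]]
ft_force: [1.0, -0.8, -0.0]
grip_width: 0.031
```

arm_command(rows="1 6.5 -38 0 0 0 0; 1 6.5 -38 0 0 0 0; 1 6.5 -38 0 0 0 0; 1 6.5 -38 0 0 0 0; 1 6.5 -38 0 0 0 0")

```text
time_s: 7.28
position: [0.4546, -0.1774, 0.1708]
tool_rot: [[-0.991, -0.136, 0.001], [-0.136, 0.991, -0.0], [-0.001, -0.0, -1.0]]
ft_force: [0.2, 0.4, -0.1]
grip_width: 0.0306
```

arm_command(rows="1 6.5 -38 0 0 0 0; 1 6.5 -38 0 0 0 0; 1 6.5 -38 0 0 0 0; 1 6.5 -38 0 0 0 0; 1 6.5 -38 0 0 0 0")

```text
time_s: 7.7
position: [0.4481, -0.3701, 0.1707]
tool_rot: [[-0.991, -0.135, 0.0], [-0.135, 0.991, -0.0], [-0.0, -0.0, -1.0]]
ft_force: [0.9, -0.4, -0.8]
grip_width: 0.031
```

arm_command(rows="1 6.5 -38 0 0 0 0; 1 0 0 30 0 0 0; 1 0 0 30 0 0 0; 1 0 0 30 0 0 0; 1 0 0 25 0 0 0")

```text
time_s: 8.12
position: [0.4469, -0.4065, 0.0537]
tool_rot: [[-0.991, -0.135, -0.001], [-0.135, 0.991, 0.001], [0.0, 0.001, -1.0]]
ft_force: [0.8, -0.5, -0.2]
grip_width: 0.0309
```

arm_command(rows="1 0 0 0 0 0 0; 0.3 0 0 0 0 0 0; 0.3 0 0 0 0 0 0; 0.3 0 0 0 0 0 0; 0.3 0 0 -20 0 0 0")

```text
time_s: 8.53
position: [0.4468, -0.406, 0.0744]
tool_rot: [[-0.991, -0.136, -0.002], [-0.136, 0.991, 0.003], [0.002, 0.003, -1.0]]
ft_force: [-0.9, 0.5, -0.8]
grip_width: 0.0599
```

arm_command(rows="0.3 0 0 -40 0 0 0; 0.3 -10 10 -40 0 0 0; 0.3 -13.4 36 -15 0 0 0; 0.3 -13.4 36 0 0 0 0; 0.3 -13.4 36 0 0 0 0")

```text
time_s: 8.95
position: [0.4815, -0.2824, 0.1727]
tool_rot: [[-0.991, -0.135, 0.004], [-0.135, 0.991, -0.004], [-0.004, -0.004, -1.0]]
ft_force: [0.9, 0.2, -0.4]
grip_width: 0.0598
```

arm_command(rows="0.3 -13.4 36 0 0 0 0; 0.3 -13.4 36 0 0 0 0; 0.3 -13.4 36 0 0 0 0; 0.3 -13.4 36 0 0 0 0; 0.3 -13.4 36 0 0 0 0")

```text
time_s: 9.37
position: [0.5233, -0.0941, 0.1715]
tool_rot: [[-0.991, -0.136, 0.003], [-0.136, 0.991, -0.001], [-0.003, -0.002, -1.0]]
ft_force: [0.5, -0.4, 0.3]
grip_width: 0.0598
```

arm_command(rows="0.3 -13.4 36 0 0 0 0; 0.3 -13.4 36 0 0 0 0; 0.3 -15 36 0 0 0 0; 0.3 -14 36 0 0 0 0; 0.3 0 11 0 0 0 0")

```text
time_s: 9.78
position: [0.5582, 0.0698, 0.1714]
tool_rot: [[-0.99, -0.139, 0.004], [-0.139, 0.99, 0.001], [-0.004, 0.0, -1.0]]
ft_force: [-0.5, 0.0, 0.8]
grip_width: 0.0599
```

arm_command(rows="0.3 0 0 30 0 0 0; 0.3 0 0 30 0 0 0; 0.3 0 0 20 0 0 0; 0.3 0 0 15 0 0 0; 0.3 0 0 0 0 0 0")

```text
time_s: 10.2
position: [0.5562, 0.0652, 0.0732]
tool_rot: [[-0.991, -0.135, -0.003], [-0.135, 0.991, 0.0], [0.003, 0.001, -1.0]]
ft_force: [-1.5, 0.2, 0.6]
grip_width: 0.0598
```

arm_command(rows="1 0 0 0 0 0 0; 1 0 0 0 0 0 0; 1 0 0 0 0 0 0; 1 0 0 0 0 0 0; 1 0 0 0 0 0 0")

```text
time_s: 10.62
position: [0.5581, 0.0651, 0.0765]
tool_rot: [[-0.991, -0.136, 0.004], [-0.136, 0.991, -0.0], [-0.003, -0.001, -1.0]]
ft_force: [0.0, -0.3, 7.4]
grip_width: 0.0307
```

arm_command(rows="1 0 0 -10 0 0 0; 1 0 0 -15 0 0 0; 1 0 0 -35 0 0 0; 1 0 0 -36 0 0 0; 1 9.3 -38.4 0 0 0 0")

```text
time_s: 11.03
position: [0.5558, 0.0297, 0.1783]
tool_rot: [[-0.99, -0.141, 0.013], [-0.142, 0.99, -0.0], [-0.013, -0.002, -1.0]]
ft_force: [1.1, 0.5, 0.1]
grip_width: 0.0309
```

arm_command(rows="1 9.3 -38.4 0 0 0 0; 1 9.3 -38.4 0 0 0 0; 1 9.3 -38.4 0 0 0 0; 1 9.3 -38.4 0 0 0 0; 1 9.3 -38.4 0 0 0 0")

```text
time_s: 11.45
position: [0.5326, -0.1724, 0.1719]
tool_rot: [[-0.991, -0.136, 0.001], [-0.136, 0.991, -0.001], [-0.001, -0.001, -1.0]]
ft_force: [1.2, 0.1, 0.4]
grip_width: 0.031
```

arm_command(rows="1 9.3 -38.4 0 0 0 0; 1 9.3 -38.4 0 0 0 0; 1 9.3 -38.4 0 0 0 0; 1 9.3 -38.4 0 0 0 0; 1 9.3 -38.4 0 0 0 0")

```text
time_s: 11.87
position: [0.5125, -0.369, 0.1719]
tool_rot: [[-0.991, -0.135, 0.001], [-0.135, 0.991, -0.001], [-0.001, -0.001, -1.0]]
ft_force: [0.7, 0.6, 0.3]
grip_width: 0.0309
```

arm_command(rows="1 9.3 -38.4 0 0 0 0; 1 0 0 30 0 0 0; 1 0 0 30 0 0 0; 1 0 0 30 0 0 0; 1 0 0 25 0 0 0")

```text
time_s: 12.28
position: [0.5086, -0.4064, 0.0547]
tool_rot: [[-0.991, -0.135, -0.0], [-0.135, 0.991, 0.0], [0.0, 0.0, -1.0]]
ft_force: [0.6, 0.7, -0.5]
grip_width: 0.031
```

arm_command(rows="1 0 0 0 0 0 0; 0.3 0 0 0 0 0 0; 0.3 0 0 0 0 0 0; 0.3 0 0 0 0 0 0; 0.3 0 0 -20 0 0 0")

```text
time_s: 12.7
position: [0.5085, -0.4056, 0.0746]
tool_rot: [[-0.991, -0.136, -0.002], [-0.136, 0.991, 0.003], [0.002, 0.003, -1.0]]
ft_force: [0.1, -0.3, -0.2]
grip_width: 0.06
```

arm_command(rows="0.3 0 0 -40 0 0 0; 0.3 0 0 -40 0 0 0; 0.3 -10 30 -16 0 0 0; 0.3 -15.2 33 0 0 0 0; 0.3 -15.2 33 0 0 0 0")

```text
time_s: 13.12
position: [0.5366, -0.3054, 0.1752]
tool_rot: [[-0.991, -0.134, 0.005], [-0.134, 0.991, -0.004], [-0.004, -0.005, -1.0]]
ft_force: [0.8, 0.4, -0.1]
grip_width: 0.0598
```

arm_command(rows="0.3 -15.2 33 0 0 0 0; 0.3 -15.2 33 0 0 0 0; 0.3 -15.2 33 0 0 0 0; 0.3 -15.2 33 0 0 0 0; 0.3 -15.2 33 0 0 0 0")

```text
time_s: 13.53
position: [0.5896, -0.1303, 0.1738]
tool_rot: [[-0.991, -0.136, 0.003], [-0.136, 0.991, -0.001], [-0.003, -0.002, -1.0]]
ft_force: [1.2, -1.2, -0.3]
grip_width: 0.0599
```

arm_command(rows="0.3 -15.2 33 0 0 0 0; 0.3 -15.2 33 0 0 0 0; 0.3 -15.2 33 0 0 0 0; 0.3 -15.2 33 0 0 0 0; 0.3 -15.2 34 0 0 0 0")

```text
time_s: 13.95
position: [0.6424, 0.0445, 0.1738]
tool_rot: [[-0.991, -0.136, 0.003], [-0.136, 0.991, -0.0], [-0.003, -0.001, -1.0]]
ft_force: [0.6, -0.3, 0.8]
grip_width: 0.0604
```

arm_command(rows="0.3 -15 34 0 0 0 0; 0.3 0 0 0 0 0 0; 0.3 0 0 30 0 0 0; 0.3 0 0 20 0 0 0; 0.3 0 0 0 0 0 0")

```text
time_s: 14.37
position: [0.6506, 0.0786, 0.1192]
tool_rot: [[-0.991, -0.136, -0.005], [-0.136, 0.991, 0.0], [0.005, 0.001, -1.0]]
ft_force: [0.0, -0.7, -1.1]
grip_width: 0.0602
```

arm_command(rows="0.3 0 0 20 0 0 0; 0.3 0 0 20 0 0 0; 0.3 0 0 2 0 0 0; 0.3 0 0 0 0 0 0; 1 0 0 0 0 0 0")

```text
time_s: 14.78
position: [0.653, 0.0783, 0.0819]
tool_rot: [[-0.991, -0.135, 0.003], [-0.135, 0.991, -0.0], [-0.003, -0.001, -1.0]]
ft_force: [0.5, -1.2, 1.0]
grip_width: 0.0488
```

arm_command(rows="1 0 0 0 0 0 0; 1 0 0 0 0 0 0; 1 0 0 0 0 0 0; 1 0 0 0 0 0 0; 1 0 0 -10 0 0 0")

```text
time_s: 15.2
position: [0.6517, 0.0785, 0.0893]
tool_rot: [[-0.991, -0.136, -0.002], [-0.136, 0.991, 0.0], [0.002, 0.0, -1.0]]
ft_force: [-0.9, 0.3, -1.2]
grip_width: 0.0309
```

arm_command(rows="1 0 0 -20 0 0 0; 1 0 0 -35 0 0 0; 1 0 0 -35 0 0 0; 1 12 -38 0 0 0 0; 1 12 -38 0 0 0 0")

```text
time_s: 15.62
position: [0.6392, 0.0005, 0.1831]
tool_rot: [[-0.99, -0.139, 0.006], [-0.139, 0.99, -0.001], [-0.006, -0.002, -1.0]]
ft_force: [0.5, -0.3, 0.1]
grip_width: 0.0308
```

Run:
```python
from h import *
plan([(.572,-.407,.172),(.572,-.407,.055)])
```

```text
t 15.62 pos [6.392e-01 5.000e-04 1.831e-01] yaw -171.98 F [ 0.5 -0.3  0.1] w 0.0308 zaxis [ 0.006 -0.001 -1.   ]
(0.572, -0.407, 0.172) d [ 123.4 -394.2   11.1] = 11 x [ 11.2 -35.8   1. ]
(0.572, -0.407, 0.055) d [  0.   0. 117.] = 3 x [ 0.  0. 39.]
```

arm_command(rows="1 11 -35.3 0 0 0 0; 1 11 -35.3 0 0 0 0; 1 11 -35.3 0 0 0 0; 1 11 -35.3 0 0 0 0; 1 11 -35.3 0 0 0 0")

```text
time_s: 16.03
position: [0.6075, -0.1841, 0.1807]
tool_rot: [[-0.991, -0.136, 0.001], [-0.136, 0.991, -0.0], [-0.001, -0.001, -1.0]]
ft_force: [-0.2, -0.1, -1.0]
grip_width: 0.0307
```

arm_command(rows="1 11 -35.3 0 0 0 0; 1 11 -35.3 0 0 0 0; 1 11 -35.3 0 0 0 0; 1 11 -35.3 0 0 0 0; 1 11 -35.3 0 0 0 0")

```text
time_s: 16.45
position: [0.5768, -0.3665, 0.1807]
tool_rot: [[-0.991, -0.135, 0.001], [-0.135, 0.991, -0.0], [-0.0, -0.001, -1.0]]
ft_force: [0.3, 0.5, -0.4]
grip_width: 0.0308
```

arm_command(rows="1 11 -35.3 0 0 0 0; 1 0 0 30 0 0 0; 1 0 0 30 0 0 0; 1 0 0 30 0 0 0; 1 0 0 28 0 0 0")

```text
time_s: 16.87
position: [0.5711, -0.4014, 0.0609]
tool_rot: [[-0.991, -0.135, 0.0], [-0.135, 0.991, -0.0], [-0.0, -0.0, -1.0]]
ft_force: [1.0, -0.4, -0.5]
grip_width: 0.031
```

arm_command(rows="1 0 0 0 0 0 0; 0.3 0 0 0 0 0 0; 0.3 0 0 0 0 0 0; 0.3 0 0 0 0 0 0; 0.3 0 0 -20 0 0 0")

```text
time_s: 17.28
position: [0.5707, -0.4005, 0.0805]
tool_rot: [[-0.991, -0.136, -0.002], [-0.136, 0.991, 0.002], [0.002, 0.003, -1.0]]
ft_force: [-0.4, -0.3, -0.8]
grip_width: 0.0601
```

arm_command(rows="0.3 0 0 -40 0 0 0; 0.3 0 0 -40 0 0 0; 0.3 40 0 0 0 0 0; 0.3 40 0 0 0 0 0; 0.3 40 0 0 0 0 0")

```text
time_s: 17.7
position: [0.4517, -0.4176, 0.1643]
tool_rot: [[-0.991, -0.137, 0.003], [-0.137, 0.991, -0.004], [-0.002, -0.004, -1.0]]
ft_force: [-0.3, -0.7, -1.2]
grip_width: 0.0599
```

arm_command(rows="0.3 40 0 0 0 0 0; 0.3 40 0 0 0 0 0; 0.3 40 0 0 0 0 0; 0.3 0 0 0 0 0 0; 0.3 0 0 0 0 0 0")

```text
time_s: 18.12
position: [0.3324, -0.4347, 0.1638]
tool_rot: [[-0.991, -0.133, 0.002], [-0.133, 0.991, -0.003], [-0.001, -0.003, -1.0]]
ft_force: [0.3, -0.3, -0.3]
grip_width: 0.0598
```

Run:
```python
from h import *
snap('scene','s3.png');snap('top','t3.png')
def up(im,s): return cv2.convertScaleAbs(cv2.resize(im,None,fx=s,fy=s,interpolation=cv2.INTER_CUBIC),alpha=1.5)
t=cv2.imread('pics/t3.png');s=cv2.imread('pics/s3.png')
a=up(t[130:265,270:330],4);b=up(t[170:305,370:490],4);cv2.imwrite('pics/c5.png',np.hstack([a,b]))
cv2.imwrite('pics/c6.png',up(s[120:260,200:400],4))
plan([])
```

```text
t 18.22 pos [ 0.3343 -0.4341  0.163 ] yaw -172.2 F [ 0.9 -0.   0.2] w 0.0597 zaxis [ 0.001 -0.002 -1.   ]
```

View pics/c5.png

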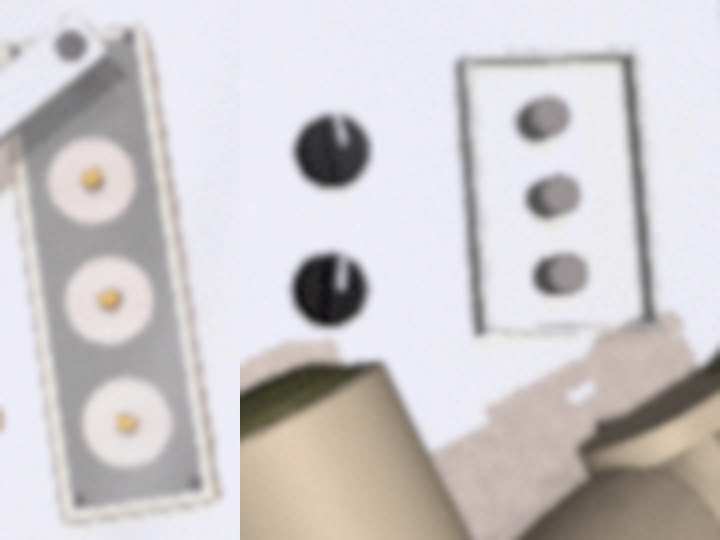

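View pics/c6.png

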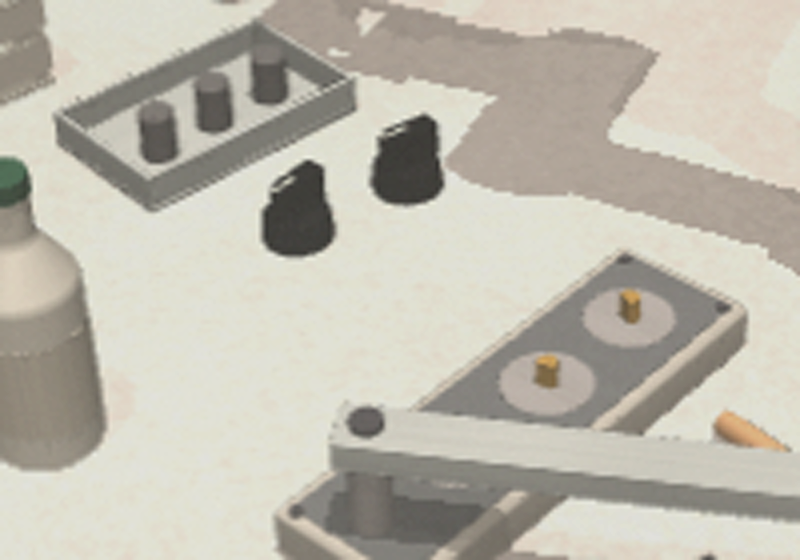

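Run:
```python
from disc import *
t=cv2.imread('pics/t3.png');s=cv2.imread('pics/s3.png')
for c in((293,175),(297.2,205),(301.5,235.5)): disc('top',t,c,13)
for c in((336.5,215.5),(357,199)): disc('scene',s,c,13)
for n,im,b in(('top',t,(280,315,165,250)),('scene',s,(325,365,185,225))):
    x0,x1,y0,y1=b;hsv=cv2.cvtColor(im[y0:y1,x0:x1],cv2.COLOR_BGR2HSV)
    m=((hsv[...,1]>100)&(hsv[...,0]<30)).astype(np.uint8);k,l,st,ce=cv2.connectedComponentsWithStats(m)
    for i in range(1,k): print(n,st[i][4],(ce[i]+[x0,y0]).round(2),onz(n,*(ce[i]+[x0,y0]),.056 if n=='top' else .052)[:2].round(4))
# knob: drum outline ellipse (top view) & pointer line
for c in((393,207.5),(392.5,242.4)):
    x0,y0=int(c[0])-14,int(c[1])-14
    g=cv2.resize(cv2.cvtColor(t,cv2.COLOR_BGR2GRAY)[y0:y0+28,x0:x0+28],None,fx=4,fy=4,interpolation=cv2.INTER_CUBIC)
    cs,_=cv2.findContours((g<90).astype(np.uint8),cv2.RETR_EXTERNAL,cv2.CHAIN_APPROX_NONE);k=max(cs,key=cv2.contourArea)
    h=cv2.convexHull(k);e=cv2.fitEllipse(h);u=np.array(e[0])/4-.375+[x0,y0]
    print('drum',u.round(2),np.array(e[1])/4,onz('top',*u,.018)[:2].round(4))
    mk=np.zeros_like(g);cv2.drawContours(mk,[h],-1,1,-1);mk=cv2.erode(mk,np.ones((3,3)),iterations=5)
    ys,xs=np.where((g>75)&(mk>0));print(len(xs))
    P=np.array([onz('top',x/4-.375+x0,y/4-.375+y0,.054)[:2] for x,y in zip(xs,ys)])
    q=P-P.mean(0);v=np.linalg.svd(q,full_matrices=False)[2][0];print('ptr mean',P.mean(0).round(4),'ang',np.degrees(np.arctan2(v[1],v[0])).round(1),'ext',np.ptp(q@v).round(4))
```

```text
top 125.0 [292.43 174.75] [21.6 21.8] [0.6515 0.0779]
top 129.0 [296.83 204.7 ] [21.7 22. ] [0.5573 0.0652]
top 131.0 [301.38 235.25] [22.1 22.3] [0.4631 0.0523]
scene 104.0 [336.26 215.33] [15.7 23.8] [0.5576 0.0677]
scene 103.0 [356.79 198.97] [14.5 23. ] [0.4637 0.0548]
top 6 [292.5 174. ] [0.6508 0.0771]
top 6 [297.  204.5] [0.5559 0.0642]
top 2 [301.  235.5] [0.4614 0.0531]
scene 26 [357.42 195.96] [0.4632 0.0564]
scene 29 [336.41 211.93] [0.5569 0.0673]
drum [392.52 207.48] [17.63215637 18.21635246] [ 0.5467 -0.2348]
215
ptr mean [ 0.5568 -0.236 ] ang -164.1 ext 0.0177
drum [391.84 242.05] [18.02985573 18.44011116] [ 0.4384 -0.2285]
239
ptr mean [ 0.4471 -0.2319] ang 175.3 ext 0.0196
```

Run:
```python
from h import *
plan([(.4386,-.2285,.163),(.4386,-.2285,.045)],yaw=172)
```

```text
t 18.22 pos [ 0.3343 -0.4341  0.163 ] yaw -172.2 F [ 0.9 -0.   0.2] w 0.0597 zaxis [ 0.001 -0.002 -1.   ]
rot rz 15.80 = 3 x 5.27
(0.4386, -0.2285, 0.163) d [-74.7 218.1  -0. ] = 6 x [-12.4  36.4  -0. ]
(0.4386, -0.2285, 0.045) d [  0.   0. 118.] = 3 x [ 0.   0.  39.3]
```

arm_command(rows="0.3 0 0 0 0 0 5.3; 0.3 0 0 0 0 0 5.3; 0.3 0 0 0 0 0 5.2; 0.3 -12.4 36.4 0 0 0 0; 0.3 -12.4 36.4 0 0 0 0")

```text
time_s: 18.63
position: [0.3696, -0.365, 0.1618]
tool_rot: [[-0.99, 0.141, 0.001], [0.141, 0.99, -0.001], [-0.001, -0.001, -1.0]]
ft_force: [2.1, -0.8, 0.6]
grip_width: 0.0599
```

arm_command(rows="0.3 -12.4 36.4 0 0 0 0; 0.3 -12.4 36.4 0 0 0 0; 0.3 -12.4 36.4 0 0 0 0; 0.3 -12.4 36.4 0 0 0 0; 0.3 0 0 0 0 0 0")

```text
time_s: 19.05
position: [0.4406, -0.2218, 0.1622]
tool_rot: [[-0.991, 0.132, 0.001], [0.132, 0.991, 0.001], [-0.001, 0.001, -1.0]]
ft_force: [0.3, 0.2, 0.3]
grip_width: 0.0597
```

arm_command(rows="0.3 0 0 30 0 0 0; 0.3 0 0 30 0 0 0; 0.3 0 0 20 0 0 0; 0.3 0 0 0 0 0 0; 0.3 0 0 0 0 0 0")

```text
time_s: 19.47
position: [0.4384, -0.2275, 0.0817]
tool_rot: [[-0.99, 0.138, -0.001], [0.138, 0.99, 0.001], [0.001, 0.0, -1.0]]
ft_force: [0.3, -0.3, 0.0]
grip_width: 0.0596
```

Run:
```python
from h import *
plan([(.4386,-.2285,.045)])
```

```text
t 19.47 pos [ 0.4384 -0.2275  0.0817] yaw 172.07 F [ 0.3 -0.3  0. ] w 0.0596 zaxis [-0.001  0.001 -1.   ]
(0.4386, -0.2285, 0.045) d [-0.3 -1.  36.7] = 1 x [-0.3 -1.  36.7]
```

arm_command(rows="0.3 0 0 12 0 0 0; 0.3 0 0 12 0 0 0; 0.3 0 0 12 0 0 0; 0.3 0 0 0 0 0 0; 1 0 0 0 0 0 0", squeeze=25)

```text
time_s: 19.88
position: [0.4385, -0.2282, 0.0468]
tool_rot: [[-0.99, 0.139, 0.001], [0.139, 0.99, -0.001], [-0.002, -0.001, -1.0]]
ft_force: [-0.6, 0.3, -0.8]
grip_width: 0.0488
```

arm_command(rows="1 0 0 0 0 0 0; 1 0 0 0 0 0 0; 1 0 0 0 0 0 0; 1 0 0 0 0 0 0; 1 0 0 0 0 0 0")

```text
time_s: 20.3
position: [0.4382, -0.2282, 0.0468]
tool_rot: [[-0.99, 0.139, 0.002], [0.139, 0.99, -0.001], [-0.002, -0.001, -1.0]]
ft_force: [-0.3, 0.3, 6.5]
grip_width: 0.02
```

arm_command(rows="1 0 0 0 0 0 0; 1 0 0 0 0 0 0; 1 0 0 0 0 0 0", squeeze=50)

```text
time_s: 20.55
position: [0.4383, -0.2283, 0.0469]
tool_rot: [[-0.99, 0.139, 0.002], [0.139, 0.99, -0.002], [-0.002, -0.001, -1.0]]
ft_force: [-1.3, 0.4, 7.1]
grip_width: 0.0196
```

arm_command(rows="1 0 0 -10 0 0 0; 1 0 0 -25 0 0 0; 1 0 0 -30 0 0 0; 1 0 0 -30 0 0 0; 1 0 0 -15 0 0 0")

```text
time_s: 20.97
position: [0.4384, -0.2283, 0.1593]
tool_rot: [[-0.99, 0.139, 0.004], [0.139, 0.99, -0.003], [-0.004, -0.003, -1.0]]
ft_force: [0.7, -0.1, -1.2]
grip_width: 0.019
```

Run:
```python
from h import *
plan([(.4634,.0537,.155)],yaw=187.7-28)
plan([(.4634,.0537,.155)],yaw=187.7+28)
```

```text
t 20.97 pos [ 0.4384 -0.2283  0.1593] yaw 172.0 F [ 0.7 -0.1 -1.2] w 0.019 zaxis [ 0.004 -0.003 -1.   ]
rot rz 12.30 = 2 x 6.15
(0.4634, 0.0537, 0.155) d [ 74.4 273.2   4.3] = 8 x [ 9.3 34.1  0.5]
t 20.97 pos [ 0.4384 -0.2283  0.1593] yaw 172.0 F [ 0.7 -0.1 -1.2] w 0.019 zaxis [ 0.004 -0.003 -1.   ]
rot rz -43.70 = 7 x -6.24
(0.4634, 0.0537, 0.155) d [-184.9  214.4    4.3] = 8 x [-23.1  26.8   0.5]
```

arm_command(rows="1 0 0 0 0 0 6.2; 1 0 0 0 0 0 6.1; 1 9.3 34.1 0 0 0 0; 1 9.3 34.1 0 0 0 0; 1 9.3 34.1 0 0 0 0")

```text
time_s: 21.38
position: [0.4468, -0.1212, 0.156]
tool_rot: [[-0.937, 0.349, 0.0], [0.349, 0.937, -0.0], [-0.001, 0.0, -1.0]]
ft_force: [0.9, -0.3, -1.4]
grip_width: 0.0193
```

arm_command(rows="1 9.3 34.1 0 0 0 0; 1 9.3 34.1 0 0 0 0; 1 9.3 34.1 0 0 0 0; 1 9.3 34.1 0 0 0 0; 1 9.3 34.1 0 0 0 0")

```text
time_s: 21.8
position: [0.4624, 0.0556, 0.1562]
tool_rot: [[-0.938, 0.347, 0.001], [0.347, 0.938, -0.0], [-0.001, 0.0, -1.0]]
ft_force: [0.4, -0.5, -1.1]
grip_width: 0.0191
```

arm_command(rows="1 0 0 20 0 0 0; 1 0 0 20 0 0 0; 1 0 0 0 0 0 0; 1 0 0 0 0 0 0")

```text
time_s: 22.13
position: [0.4624, 0.0539, 0.1157]
tool_rot: [[-0.938, 0.347, -0.001], [0.347, 0.938, 0.0], [0.001, -0.0, -1.0]]
ft_force: [0.3, 0.4, -0.3]
grip_width: 0.0191
```

Run:
```python
from h import *
plan([(.4634,.0537,.112)],yaw=187.7-28)
```

```text
t 22.13 pos [0.4624 0.0539 0.1157] yaw 159.7 F [ 0.3  0.4 -0.3] w 0.0191 zaxis [-0.001  0.    -1.   ]
rot rz -0.00 = 1 x -0.00
(0.4634, 0.0537, 0.112) d [-1.   0.2  3.7] = 1 x [-1.   0.2  3.7]
```

arm_command(rows="1 -1 0 3 0 0 0; 1 0 0 3 0 0 0; 1 0 0 2 0 0 0; 1 0 0 0 0 0 0; 1 0 0 0 0 0 0")

```text
time_s: 22.55
position: [0.4636, 0.0533, 0.1078]
tool_rot: [[-0.938, 0.347, 0.0], [0.347, 0.938, -0.0], [-0.0, 0.0, -1.0]]
ft_force: [-0.2, 0.8, -0.9]
grip_width: 0.0189
```

arm_command(rows="1 0 0 2 0 0 0; 1 0 0 0 0 0 0; 1 0 0 0 0 0 0")

```text
time_s: 22.8
position: [0.4635, 0.0535, 0.1056]
tool_rot: [[-0.938, 0.347, -0.0], [0.347, 0.938, -0.0], [0.0, -0.0, -1.0]]
ft_force: [0.2, -0.3, -0.3]
grip_width: 0.0192
```

arm_command(rows="1 0 0 1.5 0 0 0; 1 0 0 0 0 0 0; 1 0 0 0 0 0 0")

```text
time_s: 23.05
position: [0.4635, 0.0535, 0.104]
tool_rot: [[-0.938, 0.347, -0.0], [0.347, 0.938, -0.0], [0.0, -0.0, -1.0]]
ft_force: [0.1, -0.0, -0.8]
grip_width: 0.0191
```

arm_command(rows="1 0 0 1.5 0 0 0; 1 0 0 0 0 0 0; 1 0 0 0 0 0 0")

```text
time_s: 23.3
position: [0.4635, 0.0535, 0.1025]
tool_rot: [[-0.938, 0.347, -0.0], [0.347, 0.938, -0.0], [0.0, -0.0, -1.0]]
ft_force: [-0.1, -0.1, -1.9]
grip_width: 0.0193
```

arm_command(rows="1 0 0 2 0 0 0; 1 0 0 0 0 0 0; 1 0 0 2 0 0 0; 1 0 0 0 0 0 0")

```text
time_s: 23.63
position: [0.4634, 0.0535, 0.0983]
tool_rot: [[-0.938, 0.347, -0.0], [0.347, 0.938, 0.0], [0.0, -0.0, -1.0]]
ft_force: [-0.4, -0.2, -1.0]
grip_width: 0.019
```

Run:
```python
from h import *
snap('scene','s4.png');snap('top','t4.png')
def up(im,s): return cv2.convertScaleAbs(cv2.resize(im,None,fx=s,fy=s,interpolation=cv2.INTER_CUBIC),alpha=1.5)
t=cv2.imread('pics/t4.png');s=cv2.imread('pics/s4.png')
a=up(s[140:245,240:400],4);b=up(t[150:255,280:320],4)
cv2.imwrite('pics/c7.png',np.hstack([a,b]))
plan([])
```

```text
t 23.73 pos [0.4636 0.0535 0.0985] yaw 159.69 F [-0.  -0.9 -0.6] w 0.0192 zaxis [-0.  0. -1.]
```

View pics/c7.png

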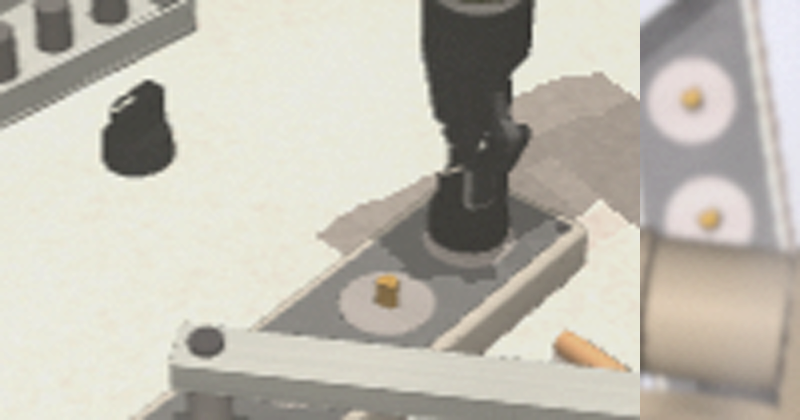

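arm_command(rows="1 0 0 3 0 0 0; 1 0 0 3 0 0 0; 1 0 0 3 0 0 0; 1 0 0 0 0 0 0; 1 0 0 0 0 0 0")

```text
time_s: 24.15
position: [0.4635, 0.0535, 0.0894]
tool_rot: [[-0.938, 0.347, -0.0], [0.347, 0.938, 0.0], [0.0, -0.0, -1.0]]
ft_force: [0.1, -0.1, -0.6]
grip_width: 0.0195
```

arm_command(rows="1 0 0 2 0 0 0; 1 0 0 0 0 0 0; 1 0 0 1 0 0 0; 1 0 0 0 0 0 0")

```text
time_s: 24.48
position: [0.4635, 0.0535, 0.0869]
tool_rot: [[-0.938, 0.347, 0.0], [0.347, 0.938, -0.0], [-0.0, 0.0, -1.0]]
ft_force: [-2.6, 0.4, 4.0]
grip_width: 0.0191
```

arm_command(rows="0.3 0 0 0 0 0 0; 0.3 0 0 0 0 0 0; 0.3 0 0 0 0 0 0; 0.3 0 0 -10 0 0 0; 0.3 0 0 -30 0 0 0")

```text
time_s: 24.9
position: [0.462, 0.0536, 0.1243]
tool_rot: [[-0.938, 0.347, -0.007], [0.347, 0.938, 0.001], [0.007, -0.002, -1.0]]
ft_force: [-0.4, 0.3, -1.2]
grip_width: 0.0596
```

arm_command(rows="0.3 0 0 -36 0 0 0; 0.3 0 0 0 0 0 0; 0.3 0 0 0 0 0 0")

```text
time_s: 25.15
position: [0.4643, 0.0534, 0.164]
tool_rot: [[-0.938, 0.347, 0.004], [0.347, 0.938, -0.001], [-0.004, 0.001, -1.0]]
ft_force: [-0.4, 0.0, 0.2]
grip_width: 0.0599
```

Run:
```python
from h import *
im=snap('top','t5.png')[:,:,::-1];s=snap('scene','s5.png')[:,:,::-1]
x0,y0=375,180
g=cv2.resize(cv2.cvtColor(np.ascontiguousarray(im),cv2.COLOR_BGR2GRAY)[y0:270,x0:415],None,fx=4,fy=4,interpolation=cv2.INTER_CUBIC)
cs,_=cv2.findContours((g<90).astype(np.uint8),cv2.RETR_EXTERNAL,cv2.CHAIN_APPROX_NONE)
for k in cs:
    if cv2.contourArea(k)>1500:
        e=cv2.fitEllipse(cv2.convexHull(k));u=np.array(e[0])/4-.375+[x0,y0];print(u.round(2),np.array(e[1])/4,onz('top',*u,.012)[:2].round(4))
plan([(.5474,-.2347,.163),(.5474,-.2347,.0468)],yaw=188)
```

```text
[392.52 207.47] [17.7193203  18.34682465] [ 0.5474 -0.2359]
t 25.25 pos [0.4632 0.0535 0.162 ] yaw 159.69 F [-0.1  0.2 -0. ] w 0.0596 zaxis [-0.001  0.    -1.   ]
rot rz -28.31 = 5 x -5.66
(0.5474, -0.2347, 0.163) d [ -43.3 -297.2   -1. ] = 8 x [ -5.4 -37.1  -0.1]
(0.5474, -0.2347, 0.0468) d [  0.    0.  116.2] = 3 x [ 0.   0.  38.7]
```

arm_command(rows="0.3 0 0 0 0 0 -5.7; 0.3 0 0 0 0 0 -5.7; 0.3 0 0 0 0 0 -5.7; 0.3 0 0 0 0 0 -5.6; 0.3 0 0 0 0 0 -5.6")

```text
time_s: 25.67
position: [0.463, 0.0535, 0.1612]
tool_rot: [[-0.99, -0.144, -0.003], [-0.144, 0.99, 0.0], [0.003, 0.001, -1.0]]
ft_force: [-0.2, 0.1, -0.4]
grip_width: 0.06
```

arm_command(rows="0.3 -5.4 -37.1 0 0 0 0; 0.3 -5.4 -37.1 0 0 0 0; 0.3 -5.4 -37.1 0 0 0 0; 0.3 -5.4 -37.1 0 0 0 0; 0.3 -5.4 -37.1 0 0 0 0")

```text
time_s: 26.08
position: [0.5158, -0.1281, 0.1611]
tool_rot: [[-0.99, -0.139, -0.002], [-0.139, 0.99, 0.001], [0.002, 0.002, -1.0]]
ft_force: [0.5, 0.8, 0.7]
grip_width: 0.0596
```

arm_command(rows="0.3 -5.4 -37.1 0 0 0 0; 0.3 -5.4 -37.1 0 0 0 0; 0.3 -5.4 -37.1 0 0 0 0; 0.3 0 0 0 0 0 0; 0.3 0 0 20 0 0 0")

```text
time_s: 26.5
position: [0.5486, -0.237, 0.1434]
tool_rot: [[-0.991, -0.136, 0.003], [-0.136, 0.991, -0.002], [-0.003, -0.003, -1.0]]
ft_force: [0.5, -0.1, -0.6]
grip_width: 0.0594
```

arm_command(rows="0.3 0 0 30 0 0 0; 0.3 0 0 20 0 0 0; 0.3 0 0 10 0 0 0; 0.3 0 0 0 0 0 0; 0.3 0 0 0 0 0 0")

```text
time_s: 26.92
position: [0.5476, -0.2343, 0.0824]
tool_rot: [[-0.99, -0.139, -0.001], [-0.139, 0.99, 0.001], [0.001, 0.001, -1.0]]
ft_force: [0.7, -1.0, -0.4]
grip_width: 0.0598
```

Run:
```python
from h import *
plan([(.5474,-.2347,.0468)],yaw=188)
```

```text
t 26.92 pos [ 0.5476 -0.2343  0.0824] yaw -172.0 F [ 0.7 -1.  -0.4] w 0.0598 zaxis [-0.001  0.001 -1.   ]
rot rz -0.00 = 1 x -0.00
(0.5474, -0.2347, 0.0468) d [ 0.3 -0.4 35.6] = 1 x [ 0.3 -0.4 35.6]
```

arm_command(rows="0.3 0 0 12 0 0 0; 0.3 0 0 12 0 0 0; 0.3 0 0 11 0 0 0; 0.3 0 0 0 0 0 0; 1 0 0 0 0 0 0", squeeze=25)

```text
time_s: 27.33
position: [0.5478, -0.2345, 0.048]
tool_rot: [[-0.99, -0.139, 0.0], [-0.139, 0.99, -0.0], [-0.0, -0.0, -1.0]]
ft_force: [0.2, 0.7, 0.0]
grip_width: 0.0496
```

arm_command(rows="1 0 0 0 0 0 0; 1 0 0 0 0 0 0; 1 0 0 0 0 0 0; 1 0 0 0 0 0 0; 1 0 0 0 0 0 0")

```text
time_s: 27.75
position: [0.548, -0.2347, 0.0485]
tool_rot: [[-0.99, -0.139, 0.002], [-0.139, 0.99, -0.001], [-0.001, -0.001, -1.0]]
ft_force: [-0.5, -0.7, 5.4]
grip_width: 0.0192
```

arm_command(rows="1 0 0 0 0 0 0; 1 0 0 0 0 0 0; 1 0 0 0 0 0 0", squeeze=50)

```text
time_s: 28.0
position: [0.5481, -0.2348, 0.0486]
tool_rot: [[-0.99, -0.139, 0.002], [-0.139, 0.99, -0.001], [-0.002, -0.001, -1.0]]
ft_force: [0.4, 0.6, 6.9]
grip_width: 0.0191
```

arm_command(rows="1 0 0 -10 0 0 0; 1 0 0 -25 0 0 0; 1 0 0 -30 0 0 0; 1 0 0 -30 0 0 0; 1 0 0 -15 0 0 0")

```text
time_s: 28.42
position: [0.5482, -0.2348, 0.1617]
tool_rot: [[-0.99, -0.139, 0.004], [-0.139, 0.99, -0.003], [-0.003, -0.003, -1.0]]
ft_force: [0.2, -0.4, 0.1]
grip_width: 0.019
```

Run:
```python
from h import *
plan([(.5574,.0665,.155)],yaw=187.7-28)
```

```text
t 28.42 pos [ 0.5482 -0.2348  0.1617] yaw -172.0 F [ 0.2 -0.4  0.1] w 0.019 zaxis [ 0.004 -0.003 -1.   ]
rot rz 28.30 = 5 x 5.66
(0.5574, 0.0665, 0.155) d [ 95.9 285.7   6.7] = 8 x [12.  35.7  0.8]
```

arm_command(rows="1 0 0 0 0 0 5.7; 1 0 0 0 0 0 5.7; 1 0 0 0 0 0 5.7; 1 0 0 0 0 0 5.6; 1 0 0 0 0 0 5.6")

```text
time_s: 28.83
position: [0.5474, -0.2343, 0.1581]
tool_rot: [[-0.936, 0.352, -0.0], [0.352, 0.936, 0.0], [0.0, 0.0, -1.0]]
ft_force: [0.0, 0.2, -1.2]
grip_width: 0.0192
```

arm_command(rows="1 12 35.7 0 0 0 0; 1 12 35.7 0 0 0 0; 1 12 35.7 0 0 0 0; 1 12 35.7 0 0 0 0; 1 12 35.7 0 0 0 0")

```text
time_s: 29.25
position: [0.5528, -0.0445, 0.1581]
tool_rot: [[-0.938, 0.347, -0.0], [0.347, 0.938, 0.0], [0.0, 0.0, -1.0]]
ft_force: [0.4, 0.2, -0.4]
grip_width: 0.0191
```

arm_command(rows="1 12 35.7 0 0 0 0; 1 12 35.7 0 0 0 0; 1 12 35.7 0 0 0 0; 1 0 0 20 0 0 0; 1 0 0 20 0 0 0")

```text
time_s: 29.67
position: [0.5568, 0.069, 0.1185]
tool_rot: [[-0.939, 0.344, 0.003], [0.344, 0.939, -0.0], [-0.003, 0.001, -1.0]]
ft_force: [-0.4, -0.5, -1.1]
grip_width: 0.0192
```

arm_command(rows="1 0 0 0 0 0 0; 1 0 0 0 0 0 0; 1 0 0 0 0 0 0")

```text
time_s: 29.92
position: [0.5571, 0.0664, 0.1188]
tool_rot: [[-0.938, 0.348, 0.001], [0.348, 0.938, -0.0], [-0.001, 0.0, -1.0]]
ft_force: [0.5, -0.2, -1.0]
grip_width: 0.0193
```

Run:
```python
from h import *
plan([(.5574,.0665,.112)],yaw=187.7-28)
```

```text
t 29.92 pos [0.5571 0.0664 0.1188] yaw 159.66 F [ 0.5 -0.2 -1. ] w 0.0193 zaxis [ 0.001 -0.    -1.   ]
rot rz -0.04 = 1 x -0.04
(0.5574, 0.0665, 0.112) d [-0.2  0.2  6.8] = 1 x [-0.2  0.2  6.8]
```

arm_command(rows="1 0 0 3 0 0 0; 1 0 0 3 0 0 0; 1 0 0 2 0 0 0; 1 0 0 0 0 0 0; 1 0 0 0 0 0 0")

```text
time_s: 30.33
position: [0.5567, 0.0666, 0.1096]
tool_rot: [[-0.938, 0.347, -0.0], [0.347, 0.938, 0.0], [0.0, -0.0, -1.0]]
ft_force: [0.2, 0.5, -0.3]
grip_width: 0.0191
```

arm_command(rows="1 0 0 1 0 0 0; 1 0 0 0 0 0 0; 1 0 0 0 0 0 0")

```text
time_s: 30.58
position: [0.5568, 0.0667, 0.1089]
tool_rot: [[-0.938, 0.347, 0.0], [0.347, 0.938, -0.0], [-0.001, 0.0, -1.0]]
ft_force: [-0.7, -0.0, 2.2]
grip_width: 0.0192
```

arm_command(rows="1 0 0 1 0 0 0; 1 0 0 0 0 0 0; 1 0 0 0 0 0 0")

```text
time_s: 30.83
position: [0.5569, 0.0667, 0.1082]
tool_rot: [[-0.938, 0.347, 0.001], [0.347, 0.938, -0.0], [-0.001, 0.0, -1.0]]
ft_force: [-2.1, 0.6, 6.6]
grip_width: 0.0192
```

arm_command(rows="1 0 0 0 0 0 -2; 1 0 0 0 0 0 -2; 1 0 0 0 0 0 -2; 1 0 0 0 0 0 -2; 1 0 0 0 0 0 -2")

```text
time_s: 31.25
position: [0.5572, 0.0666, 0.108]
tool_rot: [[-0.984, 0.177, 0.002], [0.177, 0.984, -0.0], [-0.002, -0.0, -1.0]]
ft_force: [1.1, -1.3, 1.2]
grip_width: 0.0189
```

arm_command(rows="1 0 0 0 0 0 -2; 1 0 0 0 0 0 -2; 1 0 0 0 0 0 -2; 1 0 0 0 0 0 -2; 1 0 0 0 0 0 -2")

```text
time_s: 31.67
position: [0.5571, 0.0665, 0.1078]
tool_rot: [[-1.0, 0.004, 0.001], [0.004, 1.0, -0.0], [-0.001, -0.0, -1.0]]
ft_force: [0.6, -0.6, 0.6]
grip_width: 0.0187
```

arm_command(rows="1 0 0 1.5 0 0 0; 1 0 0 0 0 0 0; 1 0 0 0 0 0 0")

```text
time_s: 31.92
position: [0.5572, 0.0667, 0.106]
tool_rot: [[-1.0, 0.006, 0.001], [0.006, 1.0, 0.0], [-0.001, 0.0, -1.0]]
ft_force: [3.6, 0.0, -1.9]
grip_width: 0.0193
```

arm_command(rows="1 0 0 1 0 0 0; 1 0 0 0 0 0 0; 1 0 0 0 0 0 0")

```text
time_s: 32.17
position: [0.5571, 0.0667, 0.1052]
tool_rot: [[-1.0, 0.006, 0.001], [0.006, 1.0, -0.0], [-0.001, -0.0, -1.0]]
ft_force: [5.7, 0.1, -0.9]
grip_width: 0.0189
```

arm_command(rows="1 -1 0 0 0 0 0; 1 0 0 0 0 0 0; 1 0 0 1 0 0 0; 1 0 0 0 0 0 0; 1 0 0 0 0 0 0")

```text
time_s: 32.58
position: [0.5576, 0.0668, 0.104]
tool_rot: [[-1.0, 0.005, -0.0], [0.005, 1.0, 0.0], [0.0, 0.0, -1.0]]
ft_force: [2.1, -0.1, -0.2]
grip_width: 0.0187
```

arm_command(rows="1 0 0 1.5 0 0 0; 1 0 0 0 0 0 0; 1 0 0 0 0 0 0")

```text
time_s: 32.83
position: [0.5576, 0.0667, 0.1024]
tool_rot: [[-1.0, 0.005, -0.0], [0.005, 1.0, 0.0], [0.0, 0.0, -1.0]]
ft_force: [3.1, 0.9, -1.2]
grip_width: 0.019
```

arm_command(rows="1 -0.7 0 2 0 0 0; 1 0 0 2 0 0 0; 1 0 0 2 0 0 0; 1 0 0 0 0 0 0; 1 0 0 0 0 0 0")

```text
time_s: 33.25
position: [0.5581, 0.0668, 0.0962]
tool_rot: [[-1.0, 0.005, -0.001], [0.005, 1.0, 0.0], [0.001, 0.0, -1.0]]
ft_force: [0.3, 0.1, 0.1]
grip_width: 0.0192
```

arm_command(rows="1 0 0 2 0 0 0; 1 0 0 2 0 0 0; 1 0 0 2 0 0 0; 1 0 0 0 0 0 0; 1 0 0 0 0 0 0")

```text
time_s: 33.67
position: [0.5583, 0.0667, 0.0904]
tool_rot: [[-1.0, 0.005, -0.0], [0.005, 1.0, 0.0], [0.0, 0.0, -1.0]]
ft_force: [-0.5, -0.8, -0.8]
grip_width: 0.0188
```

arm_command(rows="1 0 0 1.5 0 0 0; 1 0 0 0 0 0 0; 1 0 0 0 0 0 0")

```text
time_s: 33.92
position: [0.5584, 0.0667, 0.0891]
tool_rot: [[-1.0, 0.005, -0.0], [0.005, 1.0, -0.0], [0.0, -0.0, -1.0]]
ft_force: [0.4, -0.4, -0.7]
grip_width: 0.0192
```

arm_command(rows="1 0 0 1 0 0 0; 1 0 0 0 0 0 0; 1 0 0 1 0 0 0; 1 0 0 0 0 0 0")

```text
time_s: 34.25
position: [0.5584, 0.0667, 0.0886]
tool_rot: [[-1.0, 0.005, 0.001], [0.005, 1.0, -0.0], [-0.001, -0.0, -1.0]]
ft_force: [-6.1, 1.1, 13.1]
grip_width: 0.0192
```

arm_command(rows="0.3 0 0 0 0 0 0; 0.3 0 0 0 0 0 0; 0.3 0 0 0 0 0 0; 0.3 0 0 -10 0 0 0; 0.3 0 0 -30 0 0 0")

```text
time_s: 34.67
position: [0.5567, 0.0668, 0.1246]
tool_rot: [[-1.0, 0.006, -0.008], [0.006, 1.0, 0.001], [0.008, 0.001, -1.0]]
ft_force: [0.4, -0.7, -0.2]
grip_width: 0.0599
```

arm_command(rows="1 0 0 -40 0 0 0; 1 0 0 0 0 0 0; 1 0 0 0 0 0 0")

```text
time_s: 34.92
position: [0.5593, 0.0667, 0.1697]
tool_rot: [[-1.0, 0.005, 0.005], [0.005, 1.0, -0.0], [-0.005, -0.0, -1.0]]
ft_force: [-0.1, 0.4, -0.6]
grip_width: 0.0243
```

Run:
```python
from h import *
P=np.array([.736,.0895]);w=[]
# go over the bar to its far/left side, then back
for f in(1.2,.95,.7,.45,.2,0):
    a=np.radians(187.7)-f;u=np.array([np.cos(a),np.sin(a)]);n=np.array([np.sin(a),-np.cos(a)])
    q=P+.29*u+.037*n; w.append((*[float(x) for x in q.round(4)],.122))
plan([(*w[0][:2],.168)]+w)
```

```text
t 34.92 pos [0.5593 0.0667 0.1697] yaw 179.7 F [-0.1  0.4 -0.6] w 0.0243 zaxis [ 0.005 -0.    -1.   ]
(0.628, 0.3612, 0.168) d [-67.2 294.9   1.7] = 8 x [-8.4 36.9  0.2]
(0.628, 0.3612, 0.122) d [ 0.  0. 46.] = 2 x [ 0.  0. 23.]
(0.5642, 0.326, 0.122) d [ 63.6 -35.5   0. ] = 2 x [ 31.8 -17.8   0. ]
(0.511, 0.2762, 0.122) d [ 52.9 -50.1   0. ] = 2 x [ 26.5 -25.    0. ]
(0.4718, 0.2147, 0.122) d [ 38.9 -61.7   0. ] = 2 x [ 19.4 -30.9   0. ]
(0.449, 0.1454, 0.122) d [ 22.4 -69.4   0. ] = 2 x [ 11.2 -34.7   0. ]
(0.4437, 0.0873, 0.122) d [  5.  -58.1   0. ] = 2 x [  2.5 -29.1   0. ]
```

arm_command(rows="1 -8.4 36.9 0 0 0 0; 1 -8.4 36.9 0 0 0 0; 1 -8.4 36.9 0 0 0 0; 1 -8.4 36.9 0 0 0 0; 1 -8.4 36.9 0 0 0 0")

```text
time_s: 35.33
position: [0.6011, 0.2527, 0.1662]
tool_rot: [[-1.0, 0.006, -0.002], [0.006, 1.0, -0.0], [0.002, -0.0, -1.0]]
ft_force: [-0.3, -0.6, -0.2]
grip_width: -0.0001
```

arm_command(rows="1 -8.4 36.9 0 0 0 0; 1 -8.4 36.9 0 0 0 0; 1 -8.4 36.9 0 0 0 0; 1 0 0 23 0 0 0; 1 0 0 23 0 0 0")

```text
time_s: 35.75
position: [0.6271, 0.364, 0.12]
tool_rot: [[-1.0, 0.002, 0.001], [0.002, 1.0, 0.001], [-0.001, 0.001, -1.0]]
ft_force: [-0.7, -0.2, -1.0]
grip_width: -0.0002
```

Run:
```python
from h import *
snap('scene','s6.png');snap('top','t6.png')
def up(im,s): return cv2.convertScaleAbs(cv2.resize(im,None,fx=s,fy=s,interpolation=cv2.INTER_CUBIC),alpha=1.6)
t=cv2.imread('pics/t6.png');s=cv2.imread('pics/s6.png')
a=up(s[130:270,250:395],4);b=up(t[130:270,270:325],4)
cv2.imwrite('pics/c8.png',np.hstack([a,b]))
plan([])
```

```text
t 35.85 pos [0.625  0.3613 0.1156] yaw 179.73 F [-0.4 -0.3  0.1] w -0.0002 zaxis [-0.009 -0.004 -1.   ]
```

View pics/c8.png

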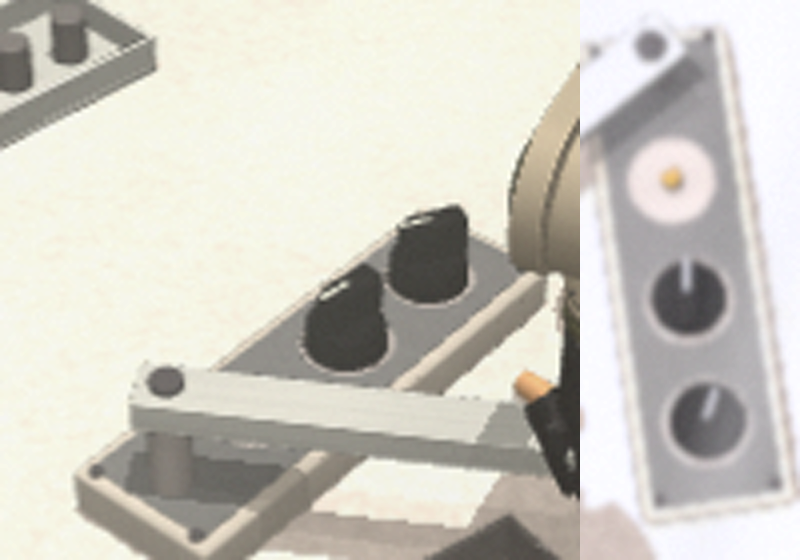

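arm_command(rows="1 0 0 -5 0 0 0; 1 0 0 0 0 0 0; 1 0 0 0 0 0 0")

```text
time_s: 36.1
position: [0.628, 0.3614, 0.1286]
tool_rot: [[-1.0, 0.006, 0.003], [0.006, 1.0, 0.001], [-0.003, 0.001, -1.0]]
ft_force: [-0.3, -0.6, 0.6]
grip_width: -0.0002
```

arm_command(rows="1 0 0 3 0 0 0; 1 16 -9 0 0 0 0; 1 16 -9 0 0 0 0; 1 16 -9 0 0 0 0; 1 16 -9 0 0 0 0")

```text
time_s: 36.52
position: [0.563, 0.3254, 0.1239]
tool_rot: [[-1.0, 0.006, 0.003], [0.006, 1.0, 0.001], [-0.003, 0.001, -1.0]]
ft_force: [3.5, 0.9, -0.1]
grip_width: -0.0
```

arm_command(rows="1 11 -10 0 0 0 0; 1 11 -10 0 0 0 0; 1 10 -10 0 0 0 0; 1 10 -10 0 0 0 0; 1 10 -10 0 0 0 0")

```text
time_s: 36.93
position: [0.5111, 0.2758, 0.1241]
tool_rot: [[-1.0, 0.006, 0.003], [0.006, 1.0, 0.001], [-0.003, 0.001, -1.0]]
ft_force: [3.2, 1.0, 0.1]
grip_width: 0.0
```

arm_command(rows="1 8 -12 0 0 0 0; 1 8 -12 0 0 0 0; 1 8 -12 0 0 0 0; 1 8 -13 0 0 0 0; 1 7 -13 0 0 0 0")

```text
time_s: 37.35
position: [0.4718, 0.214, 0.1241]
tool_rot: [[-1.0, 0.006, 0.004], [0.006, 1.0, 0.001], [-0.004, 0.001, -1.0]]
ft_force: [2.3, 1.4, -0.3]
grip_width: 0.0008
```

arm_command(rows="1 5 -14 0 0 0 0; 1 5 -14 0 0 0 0; 1 4 -14 0 0 0 0; 1 4 -14 0 0 0 0; 1 4 -13 0 0 0 0")

```text
time_s: 37.77
position: [0.4496, 0.145, 0.124]
tool_rot: [[-1.0, 0.006, 0.003], [0.006, 1.0, 0.001], [-0.003, 0.001, -1.0]]
ft_force: [2.3, 3.1, -0.2]
grip_width: 0.0002
```

Run:
```python
from h import *
plan([(.4435,.085,.123)])
```

```text
t 37.77 pos [0.4496 0.145  0.124 ] yaw 179.67 F [ 2.3  3.1 -0.2] w 0.0002 zaxis [ 0.003  0.001 -1.   ]
(0.4435, 0.085, 0.123) d [  5.7 -60.    1. ] = 2 x [  2.9 -30.    0.5]
```

arm_command(rows="1 1 -12 0 0 0 0; 1 1 -12 0 0 0 0; 1 1 -12 0 0 0 0; 1 1 -10 0 0 0 0; 1 1 -7 0 0 0 0")

```text
time_s: 38.18
position: [0.444, 0.0918, 0.1236]
tool_rot: [[-1.0, 0.006, 0.002], [0.006, 1.0, 0.0], [-0.002, 0.0, -1.0]]
ft_force: [1.3, 2.4, 1.3]
grip_width: 0.0
```

arm_command(rows="1 0 -4 0 0 0 0; 1 0 0 0 0 0 0; 1 0 0 0 0 0 0")

```text
time_s: 38.43
position: [0.4435, 0.0885, 0.1231]
tool_rot: [[-1.0, 0.006, -0.0], [0.006, 1.0, -0.0], [0.0, -0.0, -1.0]]
ft_force: [0.8, 0.1, 0.4]
grip_width: 0.0001
```

arm_command(rows="1 0 15 0 0 0 0; 1 0 20 0 0 0 0; 1 0 20 -20 0 0 0; 1 0 0 -40 0 0 0; 1 0 0 -40 0 0 0")

```text
time_s: 38.85
position: [0.4429, 0.1447, 0.2236]
tool_rot: [[-1.0, 0.003, -0.004], [0.003, 1.0, -0.0], [0.004, -0.0, -1.0]]
ft_force: [0.7, 0.2, -0.1]
grip_width: -0.0003
```

arm_command(rows="1 20 35 0 0 0 0; 1 20 35 0 0 0 0; 1 20 35 0 0 0 0; 1 0 0 0 0 0 0; 1 0 0 0 0 0 0")

```text
time_s: 39.27
position: [0.3833, 0.2504, 0.2231]
tool_rot: [[-1.0, 0.001, -0.0], [0.001, 1.0, -0.0], [0.0, -0.0, -1.0]]
ft_force: [0.1, -0.5, -0.8]
grip_width: 0.0002
```

Run:
```python
from h import *
snap('scene','s7.png');snap('top','t7.png')
def up(im,s): return cv2.convertScaleAbs(cv2.resize(im,None,fx=s,fy=s,interpolation=cv2.INTER_CUBIC),alpha=1.6)
t=cv2.imread('pics/t7.png');s=cv2.imread('pics/s7.png')
a=up(s[125:270,235:395],4)[:, :];b=up(t[125:270,260:300+30],4)[:,:160+120]
cv2.imwrite('pics/c9.png',np.hstack([a,b])[:,:]);print(a.shape,b.shape)
cv2.imwrite('pics/c9.png',cv2.resize(np.hstack([a,b]),None,fx=.85,fy=.85))
plan([])
```

```text
(580, 640, 3) (580, 280, 3)
t 39.37 pos [0.3847 0.2487 0.223 ] yaw 179.72 F [-0.4 -0.3 -0.6] w -0.0001 zaxis [-0. -0. -1.]
```

View pics/c9.png

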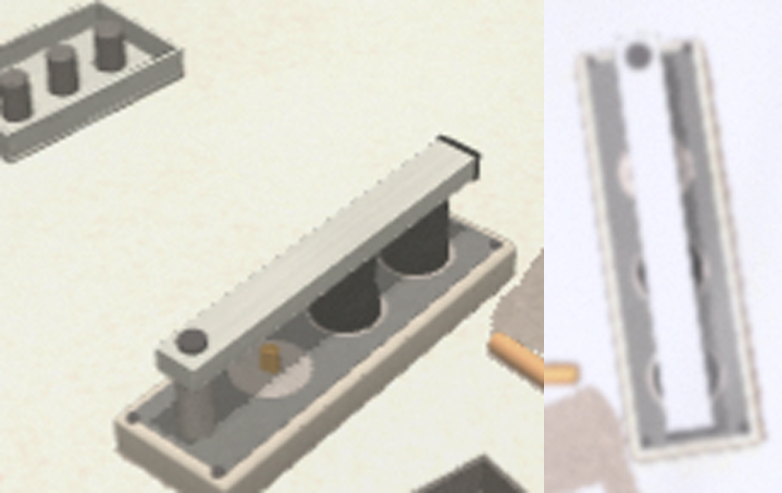

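View pics/t7.png

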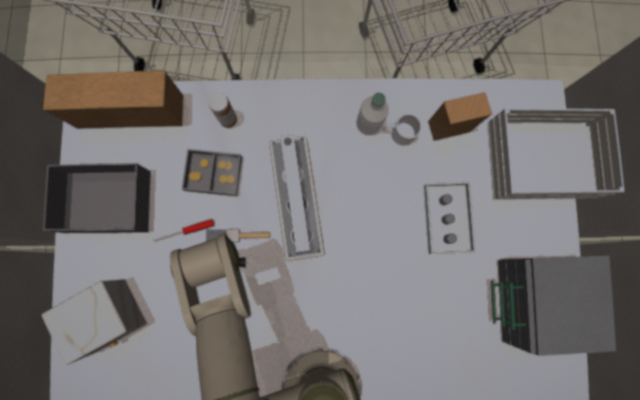

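Run:
```python
from h import *
e=onz('top',691/3.4+260-.375,428/3.4+125-.375,.126);p=onz('top',638/3.4-160+260-.375,56/3.4+125-.375,.126) if 0 else onz('top',(638-544)/3.4+260-.375,56/3.4+125-.375,.126)
e=onz('top',(691-544)/3.4+260-.375,428/3.4+125-.375,.126)
print(e,p,'bar',np.arctan2(*(p-e)[[1,0]]),'console',np.arctan2(.0128,.0942))
a=np.arctan2(*(p-e)[[1,0]])-np.arctan2(.0128,.0942);print('offset',a)
if abs(a)<.04: env.close_job();print('closed')
```

```text
[0.41445602 0.04692752 0.126     ] [0.73633255 0.08902324 0.126     ] bar 0.13004413821545585 console 0.13505395999403508
offset -0.0050098217785792265
the job is handed in; nothing more can be done
closed
```

The job is done and handed in at about 39 s of the 210 s allowed.

- **Bar out:** I pushed the bar out to about 1.0 rad, measured from the top view.
- **Caps:** I lifted all three grey caps into the tray. They stand upright in a row there in the last pictures.
- **Knobs:** Only two knobs were on the counter.
  - The one on shaft c dropped straight on at the first angle I tried.
  - The one on shaft b needed about 20° of slow turning and a sideways shift of about 1.7 mm before it went down.
  - Both then met firm contact at the height that means fully home. Shaft a stays bare.
- **Bar back:** The last measurement puts the bar 0.005 rad from the console's line, against the 0.07 rad allowed. It passed over both knobs without catching.

At hand-in the gripper was clear of everything. The other things on the counter looked unmoved in the last top view, though the jar was hidden under the arm. None of my checks failed. The two cameras disagreed by about 2 mm sideways, so I used their average for the shaft positions.

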